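# Wedge the mixer's catch open and unload the tube carriers

## Task

The mixing run is over: on the keypad press the round key, then the long bar key, then the square key, one at a time. Drive the wooden wedge into the gap beside the mixer's sprung catch so that the catch stays open by itself, then lift out every tube carrier and stand it upright on the floor of the steel tray. Last, pull the wedge out so that the catch springs shut and stand it back the way it lay on the rubber mat of the keypad, leaving the other things on the bench where they are.

Things in the scene. Friction and masses are not known exactly. Their poses are not given: they have to be found in the camera images.
- mixer: low white tube mixer, fixed; origin on the table, deck 30 mm above it. x runs from its front edge (-100 mm, nearest the robot) to the back (+70), y along the row of bays (deck +-151). Bay centres x 0, y -116.5, -60.5, -4.5, +51.5 mm; 10 mm high ribs hold a carrier's foot with 2 mm play
- gap (a point): on the mixer (does not move with the catch), deck level: centre of the 14 mm wide gap between the shut catch's thumb block and the fixed aluminium post, at mixer x -40, y +120.5 mm. Post: x -48 to -32, y +127.5 to +143.5 (the gap's far +y wall), 32 mm above the deck. The gap is 16 mm long in x, open to front and back
- catch (a joint): sprung steel frame, m: 0 shut, opens towards mixer -y, to 0.027; 1.2 N shut, 3 N at 0.018; teeth clear the carriers' tabs from 0.0145. Rails along y at mixer x +-44 to +-54 mm, 22 to 29 mm above the deck; cross bar at y +99.5 to +111.5; thumb block x -48 to -32, y +99.5 to +113.5, 32 mm high. Springs shut when let go
- wedge_mid (a point): wooden wedge 36 mm high, 112 long, 90 g; point half-way up in its full-width part (own x -11 to +11, y -16 to +16 mm). Ahead (x +11 to +61) it tapers on the -y side to a 6 mm tip; the +y face is straight. Behind (x -51 to -11) a 16 mm wide handle: grip across y, 34 mm behind the point. Driven in along mixer +x (some 10 N), +y face to the post, full width in the gap, it holds the catch at 0.018
- tray: low open steel tray, fixed, 200 (x) x 150 (y) mm, walls 4 mm thick and 20 mm high, inner floor 4 mm above the origin (centre of the underside). Takes four carriers two by two, tabs along tray x (centres 90 mm apart in x, 68 mm in y)
- keypad: fixed keypad plate 170 x 170 mm, origin at the centre of its underside. Its half towards the robot (x -80 to +4 mm, y +-82) is a flat black rubber mat, 8 mm above the origin; behind (x +10 to +83) a panel 16 mm high carries three spring keys side by side at x +50, y -53, 0 and +53 mm, in an order that changes
- round_top (a point): centre of the top of the round key, 26 mm across, 38 mm above the table when up; moves down with the key
- key_round (a joint): travel of that round key in m: 0 up, 0.006 fully down; about 1.5 N to start and 5 N fully down; springs back; counts as pressed beyond 0.004
- bar_top (a point): centre of the top of the long bar key, 36 mm (keypad x) by 12 mm (keypad y), 38 mm above the table when up; moves down with the key
- key_bar (a joint): travel of that bar key in m: 0 up, 0.006 fully down; about 1.5 N to start and 5 N fully down; springs back; counts as pressed beyond 0.004
- square_top (a point): centre of the top of the square key, 24 x 24 mm, 38 mm above the table when up; moves down with the key
- key_square (a joint): travel of that square key in m: 0 up, 0.006 fully down; about 1.5 N to start and 5 N fully down; springs back; counts as pressed beyond 0.004
- carrier1_mid (a point): carrier 1 (bay y -116.5 mm; may be absent): centre, 33 mm up. White block 56 (x) x 40 (y) x 26 mm high; end tabs 14 wide (80 over the tabs, tops 20 up); tube caps 10 mm high on top at x +-21, y +-12; central grip fin 22 (x) x 12 (y), 26 to 66 mm up, gripped across y. 60 to 130 g, all alike
- carrier2_mid (a point): carrier 2 (bay y -60.5 mm; may be absent): centre, 33 mm up. White block 56 (x) x 40 (y) x 26 mm high; end tabs 14 wide (80 over the tabs, tops 20 up); tube caps 10 mm high on top at x +-21, y +-12; central grip fin 22 (x) x 12 (y), 26 to 66 mm up, gripped across y. 60 to 130 g, all alike
- carrier3_mid (a point): carrier 3 (bay y -4.5 mm; may be absent): centre, 33 mm up. White block 56 (x) x 40 (y) x 26 mm high; end tabs 14 wide (80 over the tabs, tops 20 up); tube caps 10 mm high on top at x +-21, y +-12; central grip fin 22 (x) x 12 (y), 26 to 66 mm up, gripped across y. 60 to 130 g, all alike
- carrier4_mid (a point): carrier 4 (bay y +51.5 mm; may be absent): centre, 33 mm up. White block 56 (x) x 40 (y) x 26 mm high; end tabs 14 wide (80 over the tabs, tops 20 up); tube caps 10 mm high on top at x +-21, y +-12; central grip fin 22 (x) x 12 (y), 26 to 66 mm up, gripped across y. 60 to 130 g, all alike

How it is judged (in metres and radians):
On the way, in this order (a step that is already met when the one before it is completed fails the run):
1. the round key is pressed down (value of joint key_round above 0.004 m), for 0.05 s.
2. the long bar key is pressed down (value of joint key_bar above 0.004 m), for 0.05 s.
3. the square key is pressed down (value of joint key_square above 0.004 m), for 0.05 s.
4. the wedge in the gap holds the catch open by itself, the robot touching nothing (value of joint catch above 0.0145 m and contact force between each of the fingers, the arm and anything else below 0.2 N and horizontal distance between wedge_mid and gap below 0.04 m), for 0.3 s.
At the end, for the whole second after the job is handed in: every carrier upright (0.15 rad) on the tray floor, centre within 70 mm (tray x) and 58 mm (y) of its centre; catch shut (below 0.002); wedge at rest on its flat underside on the mat, wedge_mid within keypad x -85 to +4, y -80 to +80 mm (x of carrier1_mid in the frame of tray between -0.07 and 0.07 m and y of carrier1_mid in the frame of tray between -0.058 and 0.058 m and z of carrier1_mid in the frame of tray between 0.028 and 0.045 m and angle between each of carrier1_mid, carrier2_mid, carrier3_mid, carrier4_mid, wedge_mid's own z axis and vertical below 0.15 rad and x of carrier2_mid in the frame of tray between -0.07 and 0.07 m and y of carrier2_mid in the frame of tray between -0.058 and 0.058 m and z of carrier2_mid in the frame of tray between 0.028 and 0.045 m and x of carrier3_mid in the frame of tray between -0.07 and 0.07 m and y of carrier3_mid in the frame of tray between -0.058 and 0.058 m and z of carrier3_mid in the frame of tray between 0.028 and 0.045 m and x of carrier4_mid in the frame of tray between -0.07 and 0.07 m and y of carrier4_mid in the frame of tray between -0.058 and 0.058 m and z of carrier4_mid in the frame of tray between 0.028 and 0.045 m and value of joint catch below 0.002 m and x of wedge_mid in the frame of keypad between -0.085 and 0.004 m and y of wedge_mid in the frame of keypad between -0.08 and 0.08 m and z of wedge_mid in the frame of keypad between 0.02 and 0.034 m and linear speed of wedge below 0.02 m/s); the robot touches nothing.
It fails at once if two keys are down at once (value of joint each of key_round, key_bar above 0.003 m or value of joint each of key_round, key_square above 0.003 m or value of joint each of key_bar, key_square above 0.003 m).
It fails at once if another thing on the bench is moved by more than 30 mm or knocked over (distance of any of well_rack, marker, reagent, beaker, jar, tip_box, timer from where it was at the start of the episode above 0.03 m or angle between any of well_rack, marker, reagent, beaker, jar, tip_box, timer's own z axis and vertical above 0.5 rad).
Of carrier1, carrier2, carrier3, carrier4 only 2 to 4 are there at a start; the rules pass over those that are not, and their reading is None.
At some moment in a run one of wedge, carrier1, carrier2, carrier3, carrier4 may be knocked a few centimetres aside while the robot is not near it.
It also fails if it takes over 210 s, if anything falls off the work surface, if the arm or the gripper's body presses on something with over 40 N, if the wrist force passes 120 N, or if a joint passes its speed limit or range.

## Robot

A 6-joint arm with a two-finger parallel gripper is mounted at the origin on the work surface. World frame = base frame: x ahead of the robot, y to its left, z up, the work surface at z = 0. Lengths are in mm, angles in degrees, forces in N, time in s.
With the tool pointing down it reaches from about 300 to 850 mm from the base axis. Payload 4.2 kg.
Tool frame: the origin (TCP) lies on the centre line of the jaws, within the pads' length; the fingertips stand 11 mm ahead of it and the grasp point (between the pads) lies 8 mm behind it; z points along the fingers, y is the direction in which the jaws open and shut (so a half turn about z gives the same grasp; the last joint's range is limited). The gripper opens to 91 mm and grips with 3 to 60 N. Pads are 32 mm wide; open, the fingers measure 118 mm over their backs; the gripper's body (76 mm by 178 mm) begins 60 mm behind the grasp point.
Start: joints at [67.609, 18.312, 89.639, -0, 72.044, -1.146], TCP at [208.361, 535.936, 224.976] pointing down, gripper open.
Joint ranges: [-177.97, 177.97], [-48.28, 115.42], [12.27, 149.76], [-77.06, 257.06], [2.81, 150.46], [-146.56, 146.56]. Speed limits (degrees/s): [147.25, 147.25, 180, 180, 180, 180].

## Interface

Orientations are given as [roll, pitch, yaw] about the fixed x, y, z axes, in that order (R = Rz(yaw) Ry(pitch) Rx(roll)).
In Python, from workcell import env, grab_frame gives the robot as it stands. The module is installed in compiled form; this text tells all that it offers.
- The arm moves only by the tool arm_command, never from a script. Its argument "series" is one flat list of numbers, 6 for each row, row after row: the shift along the world's x, y, z each as a share of 400 mm, from -1 to 1, then the turn, a rotation vector about the world's x, y, z each as a share of 45 degrees, from -1 to 1. A call has 1 to 20 rows; each row shifts and turns the commanded pose from where the row before left it; what a row does not reach is not made up. A row lasts 1/12 s, in which the tool goes at most 41.7 mm and 7.16 degrees, less where a joint would pass 70% of its speed; a pose out of reach is approached as far as the arm can. A call with a number of a shift or a turn outside -1 to 1 is refused whole. A call with a gripper value outside its range is refused whole. "hand" is the opening, from 0 (shut) to 1 (fully open), set as the call begins (left out, the last holds). The fingers move at their own pace and stop on an object; "newtons" is the grip in N (left out, the last holds). Time passes only in rows, so rows that do not move let the fingers close. It gives the time, the measured TCP pose, the force and the opening at its end, in the units of the state.
- env.state(): the state, without advancing time (a new reading comes with each control period).
- grab_frame(name): name is "side" or "top"; returns a dict with "frame" (400x640x3 uint8, red, green, blue), "intrinsics" (3x3 intrinsics, pixels), "k1" (the pictures are not rectified: a ray, as slopes to the right and down, at radius r is drawn at 1 + k1 r^2 times it, then the intrinsics apply), "R" (3x3) and "t" (3): a world point X has camera coordinates R X + t. Camera axes: x right, y down, z forward; pixel columns grow to the right and rows downward; lengths in mm; the calibration is good to about 2 mm. A picture is of the moment at which its call begins. There is no depth.
- env.job_done(): hands the job in, once; it reports no verdict.
The state is a dict: "time_s": time; "qpos": joint angles; "qvel": joint speeds; "effort": joint torques, N m; "ee_pos": TCP position; "ee_rot": TCP orientation; "force": force on the tool from outside, world axes, zero at the start; "torque": the same for the moment, N m; "gripper_width": finger opening in mm.
Only numpy, scipy, OpenCV 4.12 (cv2) and the standard library are available. Lean on these libraries where they do the work, as an engineer would, in place of code of your own. Each camera call takes 0.05 s, during which the arm holds its last target.

## Working session

There is one attempt and no reset: what is moved stays moved. The work goes in short steps, Python scripts to look and compute and a tool call to move; the robot and the scene stay as the last step left them, time stands still between calls to the robot, and variables do not carry over. Pictures are saved under pics/ and viewed, and the job is handed in when it is done.

Besides the shell and the picture viewer there is one more tool, called after "Emit:" as name(argument=value, ...) on one line, values as JSON. arm_command: Moves the arm, as the interface text tells. Shift numbers are shares of 400 mm and turn numbers shares of 45 degrees, none past 1 either way. Its arguments: {"type":"object","properties":{"series":{"type":"array"},"hand":{"type":"number"},"newtons":{"type":"number"}},"required":["series"]}

```bash
mkdir -p pics; python3 - <<'E'
from workcell import env, grab_frame
import cv2,numpy as np
print(env.state())
for n in ("top","side"):
    f=grab_frame(n); cv2.imwrite(f"pics/{n}0.png",f["frame"][:,:,::-1]); print(n,f["intrinsics"],f["k1"],f["R"],f["t"])
E
```

```text
{'time_s': 0.0, 'qpos': array([ 6.76090375e+01,  1.83509769e+01,  8.97056927e+01, -1.29917370e-03,
        7.20432717e+01, -1.14655440e+00]), 'qvel': array([-0.02733548,  0.04842746,  0.05164877,  0.00886239,  0.04241194,
        0.00969084]), 'effort': array([-1.62326472e-05, -4.12458229e+01, -2.31975871e+01,  7.28527992e-02,
        4.57566103e-02, -1.32653604e-04]), 'ee_pos': array([208.17894029, 535.47750367, 224.13175184]), 'ee_rot': array([-1.79900054e+02, -7.64863384e-04,  1.58755993e+02]), 'force': array([ 0.06723712,  0.03381725, -0.09417567]), 'torque': array([ 0.00176399,  0.02180685, -0.03378307]), 'gripper_width': 91.44908729545372}
top [[401.14765755   0.         326.81962741]
 [  0.         401.14765755 197.84816717]
 [  0.           0.           1.        ]] -0.09149528772412441 [[-0.04312454 -0.99906586  0.00277194]
 [-0.97605338  0.04153877 -0.2135283 ]
 [ 0.21321369 -0.01191387 -0.97693295]] [  9.7168633  522.8270337  941.72968692]
side [[444.44922168   0.         324.77869505]
 [  0.         444.44922168 201.18054841]
 [  0.           0.           1.        ]] -0.11587926808492803 [[ 0.93233711 -0.36100163  0.02062371]
 [-0.22384844 -0.62103183 -0.75114003]
 [ 0.28397075  0.69569914 -0.65982067]] [-521.86323505  173.74549431 1092.08798761]
```

View pics/top0.png

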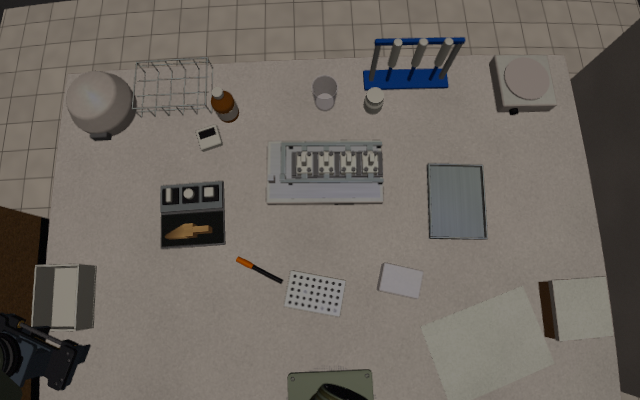

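View pics/side0.png

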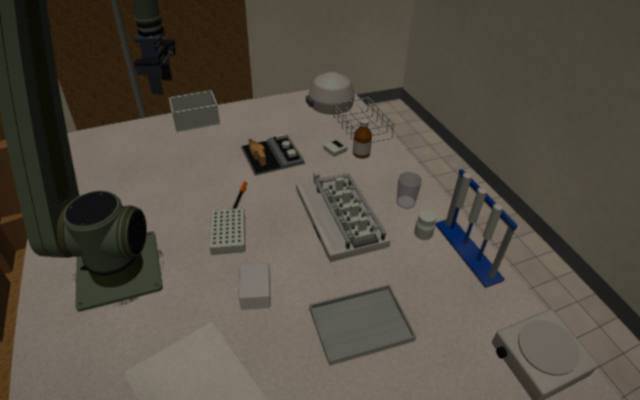

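The top view shows the mixer around (325,172) holding four carriers, the keypad at (193,215) and the tray at (457,201). On the keypad the keys run bar, round, square from left to right, with the wedge on the mat below. I'll zoom in on these.

```bash
cat > h.py <<'E'
from workcell import env, grab_frame
import cv2,numpy as np
def ray(f,uv):
    K=f["intrinsics"];uv=np.asarray(uv,float)
    d=np.array([(uv[0]-K[0,2])/K[0,0],(uv[1]-K[1,2])/K[1,1]]); s=d.copy()
    for _ in range(30): s=d/(1+f["k1"]*(s@s))
    R=np.array(f["R"]);t=np.array(f["t"])
    return -R.T@t, R.T@np.array([s[0],s[1],1])
def onz(f,uv,z):
    o,d=ray(f,uv); return o+d*(z-o[2])/d[2]
def proj(f,X):
    c=np.array(f["R"])@np.asarray(X,float)+f["t"]; s=c[:2]/c[2]; s=s*(1+f["k1"]*(s@s)); K=f["intrinsics"]
    return np.array([K[0,0]*s[0]+K[0,2],K[1,1]*s[1]+K[1,2]])
def two(f,a,g,b):
    o1,d1=ray(f,a);o2,d2=ray(g,b)
    A=np.stack([d1,-d2],1);s=np.linalg.lstsq(A,o2-o1,rcond=None)[0]
    p,q=o1+s[0]*d1,o2+s[1]*d2; return (p+q)/2,np.linalg.norm(p-q)
def crop(f,x0,y0,w,h,k,name):
    im=f["frame"][y0:y0+h,x0:x0+w,::-1]; im=cv2.resize(im,None,fx=k,fy=k,interpolation=cv2.INTER_CUBIC)
    im=np.clip(im.astype(float)*1.6,0,255).astype(np.uint8)
    for i in range(0,w,10):
        if (x0+i)%20==0: cv2.putText(im,str(x0+i),(i*k,10),0,.35,(0,255,0),1); im[::4,i*k]=(0,255,0)
    for j in range(0,h,10):
        if (y0+j)%20==0: cv2.putText(im,str(y0+j),(0,j*k),0,.35,(0,255,0),1); im[j*k,::4]=(0,255,0)
    cv2.imwrite("pics/"+name,im)
E
python3 - <<'E'
from h import *
f=grab_frame("top")
crop(f,260,130,130,80,6,"mix1.png"); crop(f,150,170,90,85,7,"key1.png"); crop(f,420,155,75,90,6,"tray1.png")
E
```

```text
(no output)
```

View pics/mix1.png

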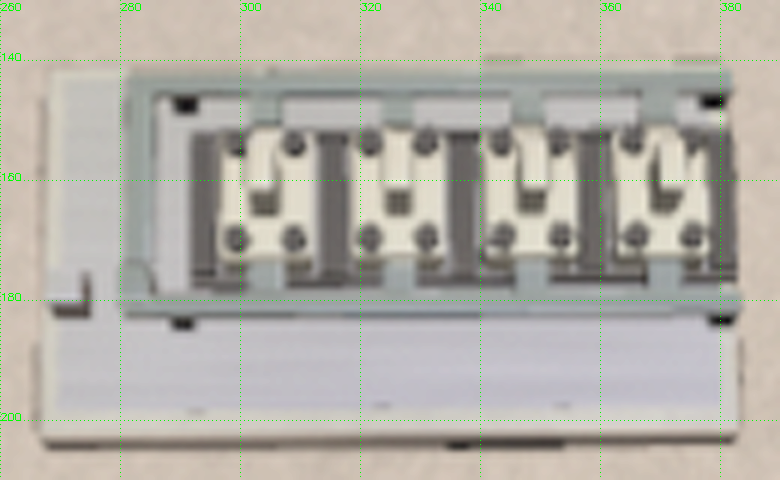

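View pics/key1.png

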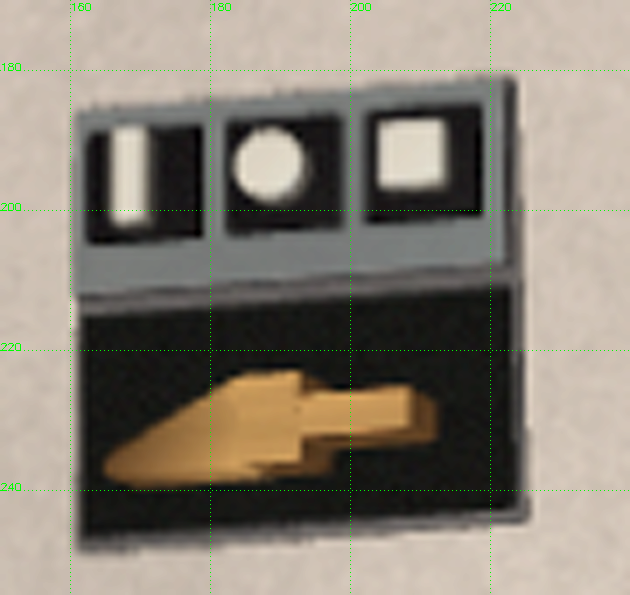

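View pics/tray1.png

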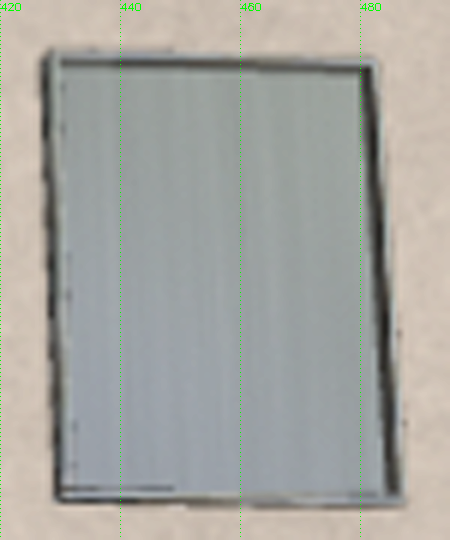

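```bash
python3 - <<'E'
from h import *
f=grab_frame("top")
def p(uv,z): return onz(f,uv,z)[:2].round(1)
print("keys bar,round,sq",p((168.2,195),38),p((188.3,193.5),38),p((208.8,191.7),38))
# refine via masks
g=f["frame"].astype(int); m=((g.min(2)>110)&(g.max(2)-g.min(2)<60)).astype(np.uint8)
m[:, :160]=0;m[:,216:]=0;m[:184]=0;m[206:]=0
n,l,s,c=cv2.connectedComponentsWithStats(m)
for i in range(1,n):
    if s[i,4]>20: print(s[i],c[i],p(c[i]+0.,38))
print("panel corners z16: TL,TR", p((161,186.5),16),p((221.5,181.5),16))
print("mixer deck FL,FR,BL",p((267,203),30),p((382.3,203),30),p((268.5,141.5),30))
print("fin tops far end/near end")
for a,b in (((303.8,152),(304,162)),((326,152),(326,162)),((348.2,152),(348.6,162)),((370.3,152),(371,162))): print(p(a,96),p(b,96))
print("tray rim outer z20 TL TR BR BL",p((427.5,163.8),20),p((482.3,164.8),20),p((486.5,238.8),20),p((429.3,238.3),20))
print("wedge top z44: body",p((165.5,236),44),p((185,223.5),44),p((193,223),44),p((193,236.5),44),"handle",p((193.5,226.5),44),p((208.5,225.3),44),p((208.5,231),44),p((193.5,232.5),44))
E
```

```text
keys bar,round,sq [551.7 394.8] [553.3 342. ] [555.8 288.6]
[167 189   3  12  36] [168.  194.5] [553.  395.4]
[184 189   9   9  57] [187.9122807  193.10526316] [554.4 343. ]
[205 188   8   8  63] [208.44444444 191.44444444] [556.5 289.5]
panel corners z16: TL,TR [581.  424.2] [587.3 261.7]
mixer deck FL,FR,BL [521.6 140.1] [ 509.1 -154. ] [687.6 134.6]
fin tops far end/near end
[631.5  39.2] [605.8  39.5]
[629.2 -15.2] [603.6 -14.1]
[626.9 -69.6] [601.2 -69.1]
[ 624.7 -123.8] [ 599.  -123.8]
tray rim outer z20 TL TR BR BL [ 611.6 -283.6] [ 603.4 -432.1] [ 405.7 -418.2] [ 414.4 -269.2]
wedge top z44: body [444.9 395.2] [474.7 346.1] [475.2 325.6] [441.1 324.8] handle [466.3 324.1] [467.8 286. ] [453.5 285.7] [451.1 323.7]
```

The mixer measures about 2.5% small, while the keypad and tray fit. I'll cross-check with the side view.

```bash
python3 - <<'E'
from h import *
f=grab_frame("side")
crop(f,290,160,105,100,7,"smix1.png"); crop(f,235,125,75,55,10,"skey1.png"); crop(f,300,280,120,85,6,"stray1.png")
E
```

```text
(no output)
```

View pics/smix1.png

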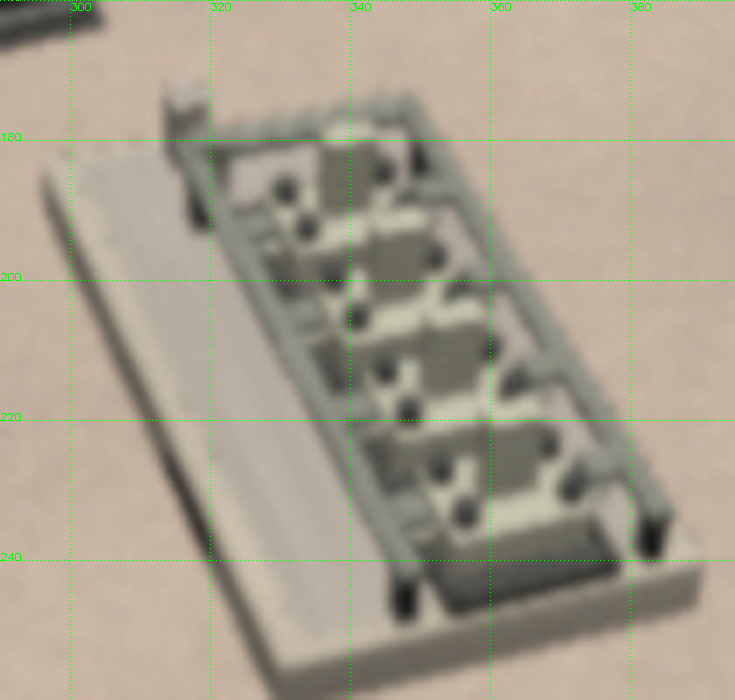

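View pics/skey1.png

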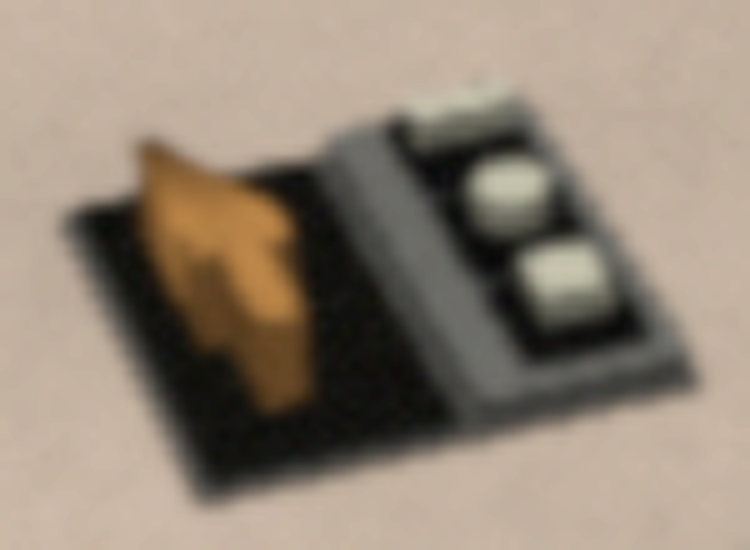

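View pics/stray1.png

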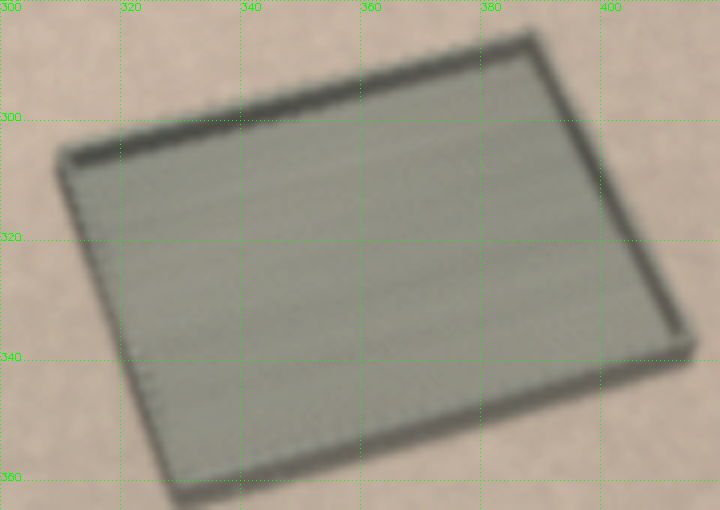

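```bash
python3 - <<'E'
from h import *
t=grab_frame("top"); s=grab_frame("side")
for n,a,b in (("FL",(267,203),(296,184)),("FR",(382.3,203),(330,255)),("BR",(382.3,142),(390,241)),
  ("fin4",(304,157),(340,178.5)),("fin3",(326,157),(347.5,191.5)),("fin2",(348.3,157),(357,205.5)),("fin1",(370.6,157),(365,220.5)),
  ("round",(187.9,193.1),(286,143)),("sq",(208.4,191.5),(291.3,151.5)),("trTL",(427.5,163.8),(389,286)),("trTR",(482.3,164.8),(415.5,337)),("trBR",(486.5,238.8),(329.5,361)),("trBL",(429.3,238.3),(310,305))):
    p,e=two(t,a,s,b); print(n,p.round(1),round(e,1))
for X in ((553.5,342.5,38),):
    print(proj(t,X),proj(s,X))
for z in (0,30): print(z,onz(s,(296,184),z).round(1),onz(s,(330,255),z).round(1),onz(s,(390,241),z).round(1))
E
```

```text
FL [521.9 140.5  27.6] 0.3
FR [ 511.5 -154.8   26.7] 3.5
BR [ 674.7 -166.5   30. ] 2.4
fin4 [617.8  39.   98.5] 0.1
fin3 [617.2 -14.7  94. ] 0.6
fin2 [618.7 -70.   88.8] 4.5
fin1 [ 616.9 -125.4   85.3] 3.2
round [554.4 343.   38.2] 0.0
sq [555.8 289.3  39.2] 0.5
trTL [ 613.8 -285.5   13.5] 0.5
trTR [ 603.8 -433.4   16.6] 1.1
trBR [ 406.7 -419.6   16.9] 1.3
trBL [ 416.5 -271.1   13.8] 3.1
[188.09271901 193.44540192] [285.78694521 143.18069543]
0 [531.9 173.    0. ] [ 522.8 -132.9   -0. ] [ 692.6 -142.1   -0. ]
30 [520.9 137.7  30. ] [ 512.1 -157.5   30. ] [ 676.  -166.4   30. ]
```

```bash
python3 - <<'E'
from h import *
import cv2
t=grab_frame("top")
c=t["frame"][145:185,285:385,::-1]
im=cv2.resize(c,None,fx=8,fy=8,interpolation=cv2.INTER_CUBIC); im=np.clip(im*1.6,0,255).astype(np.uint8)
cv2.imwrite("pics/fins.png",im)
g=cv2.cvtColor(cv2.resize(c,None,fx=8,fy=8,interpolation=cv2.INTER_CUBIC),cv2.COLOR_BGR2GRAY)
for row in (155,157,159,161,165,170): 
    print(row,[int(v) for v in c[row-145,:,1]])
E
```

```text
155 [88, 104, 119, 119, 119, 119, 95, 67, 60, 62, 71, 81, 96, 73, 44, 47, 112, 132, 134, 136, 118, 119, 96, 54, 40, 79, 120, 112, 79, 63, 62, 62, 80, 104, 117, 83, 45, 64, 92, 125, 133, 134, 136, 116, 82, 60, 69, 105, 118, 94, 67, 62, 63, 65, 80, 103, 116, 80, 51, 68, 115, 100, 124, 135, 135, 136, 93, 53, 67, 105, 103, 80, 64, 63, 62, 75, 71, 112, 119, 98, 74, 85, 119, 119, 92, 126, 135, 135, 135, 86, 66, 110, 91, 67, 63, 63, 63, 97, 121, 126]
157 [98, 108, 119, 118, 118, 118, 95, 66, 60, 61, 70, 81, 121, 135, 135, 117, 123, 134, 135, 136, 112, 115, 132, 136, 136, 136, 132, 112, 80, 63, 62, 61, 80, 103, 128, 136, 135, 136, 119, 127, 136, 136, 136, 120, 129, 136, 136, 136, 131, 95, 66, 63, 63, 65, 70, 90, 126, 136, 136, 136, 128, 86, 122, 136, 136, 138, 115, 128, 137, 136, 121, 79, 62, 63, 63, 73, 70, 107, 131, 136, 136, 136, 128, 84, 67, 126, 136, 136, 137, 113, 131, 137, 107, 73, 63, 62, 61, 96, 120, 123]
159 [98, 109, 119, 118, 118, 118, 96, 68, 61, 62, 70, 82, 121, 135, 136, 117, 125, 135, 137, 138, 110, 95, 126, 136, 136, 136, 132, 112, 79, 64, 62, 62, 71, 100, 128, 136, 136, 137
[... 952 characters left out ...]
03, 131, 138, 137, 138, 134, 98, 66, 63, 64, 63, 89, 90, 126, 137, 137, 137, 133, 104, 88, 88, 88, 103, 130, 138, 137, 138, 135, 86, 59, 64, 63, 72, 83, 84, 127, 138, 137, 138, 138, 112, 91, 87, 87, 113, 133, 137, 137, 138, 135, 93, 66, 64, 63, 83, 119, 122]
170 [105, 114, 121, 121, 120, 121, 96, 68, 64, 63, 58, 104, 88, 63, 64, 57, 88, 127, 138, 138, 137, 118, 76, 61, 59, 52, 113, 112, 79, 64, 64, 64, 65, 95, 89, 61, 59, 60, 94, 129, 138, 138, 138, 133, 86, 57, 60, 59, 118, 108, 72, 63, 63, 64, 91, 82, 78, 61, 55, 58, 91, 129, 138, 138, 138, 138, 100, 57, 57, 51, 114, 80, 56, 64, 64, 67, 92, 74, 110, 75, 49, 56, 72, 127, 139, 138, 139, 139, 94, 49, 51, 57, 121, 77, 61, 65, 64, 79, 115, 122]
```

View pics/fins.png

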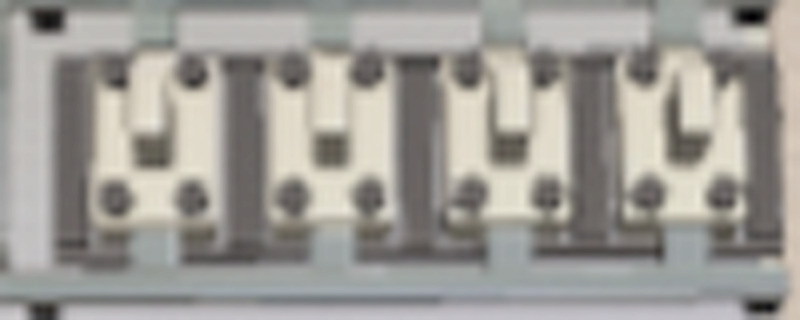

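```bash
python3 - <<'E'
from h import *
t=grab_frame("top"); s=grab_frame("side")
tp=lambda x,y:((x+.5)/8-.5+285,(y+.5)/8-.5+145)
C={"c4":((115,196),(191,196),(149,131),(115,69),(191,69)),"c3":((293,196),(369,196),(330,131),(293,68),(369,68)),"c2":((472,194),(548,193),(513,131),(468,69),(547,68)),"c1":((649,193),(723,191),(696,131),(643,69),)}
for k,v in C.items():
    a=[onz(t,tp(*q),66)[:2].round(1) for q in v[:2]]+[onz(t,tp(*q),66)[:2].round(1) for q in v[3:]]
    print(k,"caps",*a,"fin front",onz(t,tp(*v[2]),96)[:2].round(1))
print("side caps z66", *[onz(s,q,66)[:2].round(1) for q in ((353,226.5),(356.5,233),(368.5,223),(371.5,229.3),(330.8,187),(334,192.5),(344.8,184.5))])
E
```

```text
c4 caps [597.4  54. ] [596.4  30.2] [639.2  52.9] [638.1  28.9] fin front [608.6  41.4]
c3 caps [595.   -1.7] [594.  -25.4] [637.1  -3.3] [636.1 -27.3] fin front [606.3 -13.7]
c2 caps [593.3 -57.7] [592.6 -81.5] [634.4 -58.6] [633.7 -83.6] fin front [603.9 -69.5]
c1 caps [ 591.3 -113.2] [ 591.  -136.5] [ 632.2 -114. ] fin front [ 601.7 -125.3]
side caps z66 [ 590.3 -117. ] [ 589.2 -141.4] [ 633.2 -119. ] [ 630.6 -142.5] [595.7  49.6] [595.1  24.3] [637.3  46.5]
```

```bash
cat >> h.py <<'E'
MO=np.array([615.8,-9.7]);MY=-2.13
def mix(x,y,z,o=None,yaw=None):
    a=np.radians(MY); R=np.array([[np.cos(a),-np.sin(a)],[np.sin(a),np.cos(a)]]); return [*(MO+R@[x,y]),30+z]
E
cat > ov.py <<'E'
from h import *
for n,b in (("top",(260,130,130,80)),("side",(290,160,105,100))):
    f=grab_frame(n); im=np.ascontiguousarray(f["frame"])
    k=6; c=cv2.resize(im[b[1]:b[1]+b[3],b[0]:b[0]+b[2],::-1],None,fx=k,fy=k,interpolation=cv2.INTER_CUBIC); c=np.clip(c*1.6,0,255).astype(np.uint8)
    def poly(P,col):
        q=np.array([((proj(f,p)-b[:2]+.5)*k) for p in P]).astype(int); cv2.polylines(c,[q],True,col,1)
    R=lambda x0,x1,y0,y1,z:[mix(x0,y0,z),mix(x1,y0,z),mix(x1,y1,z),mix(x0,y1,z)]
    poly(R(-48,-32,127.5,143.5,32),(0,0,255)); poly(R(-48,-32,99.5,113.5,32),(255,0,0)); poly(R(-100,70,-151,151,0),(0,255,0)); 
    poly(R(-54,-44,99.5,0,29),(255,0,255)); poly(R(44,54,99.5,0,29),(255,0,255))
    for y in (-116.5,-60.5,-4.5,51.5): poly(R(-11,11,y-6,y+6,66),(0,200,255))
    cv2.imwrite(f"pics/ov_{n}.png",c)
E
python3 ov.py
```

```text
(no output)
```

View pics/ov_top.png

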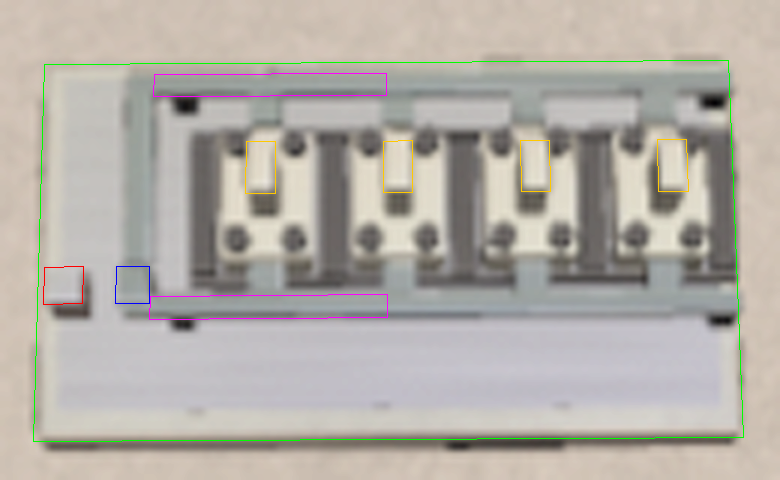

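View pics/ov_side.png

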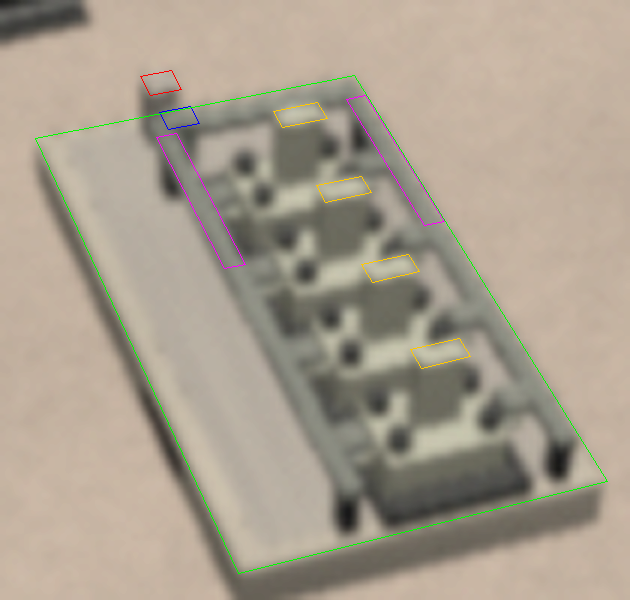

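Pose estimates: mixer at (615.8, -9.7) with yaw -2.1°, and the projected outlines match both views. Tray is at (509.5, -351.5) with yaw -4.1°, the round key at (554, 342.7), and wedge_mid near (458, 336) with yaw 93°. Moving over the round key.

Emit:
arm_command(series=[0.072, -0.0402, -0.02, 0, 0, -0.122, 0.072, -0.0402, -0.02, 0, 0, -0.122, 0.072, -0.0402, -0.02, 0, 0, -0.122, 0.072, -0.0402, -0.02, 0, 0, -0.122, 0.072, -0.0402, -0.02, 0, 0, -0.122, 0.072, -0.0402, -0.02, 0, 0, -0.122, 0.072, -0.0402, -0.02, 0, 0, -0.122, 0.072, -0.0402, -0.02, 0, 0, -0.122, 0.072, -0.0402, -0.02, 0, 0, -0.122, 0.072, -0.0402, -0.02, 0, 0, -0.122, 0.072, -0.0402, -0.02, 0, 0, -0.122, 0.072, -0.0402, -0.02, 0, 0, -0.122, 0, 0, 0, 0, 0, 0, 0, 0, 0, 0, 0, 0], hand=0, newtons=20)

```text
time_s: 1.77
ee_pos: [554.9, 341.8, 128.0]
ee_rot: [-179.9, 0.0, 92.8]
force: [-0.4, 0.1, 0.1]
gripper_width: 1.2
```

Emit:
arm_command(series=[0, 0, -0.05, 0, 0, 0, 0, 0, -0.05, 0, 0, 0, 0, 0, -0.045, 0, 0, 0, 0, 0, -0.02, 0, 0, 0, 0, 0, -0.02, 0, 0, 0, 0, 0, -0.01, 0, 0, 0, 0, 0, -0.008, 0, 0, 0, 0, 0, -0.005, 0, 0, 0, 0, 0, 0, 0, 0, 0, 0, 0, 0, 0, 0, 0])

```text
time_s: 2.6
ee_pos: [554.1, 343.5, 46.7]
ee_rot: [179.9, -0.1, 92.9]
force: [-2.8, 0.1, 2.9]
gripper_width: 0.3
```

```bash
python3 - <<'E'
from h import *
s=env.state();print(s["ee_pos"],s["force"])
f=grab_frame("side");crop(f,220,90,110,90,7,"p1.png")
E
```

```text
[554.08204613 343.45447395  46.73239049] [-2.78502908  0.12328777  2.87589831]
```

View pics/p1.png

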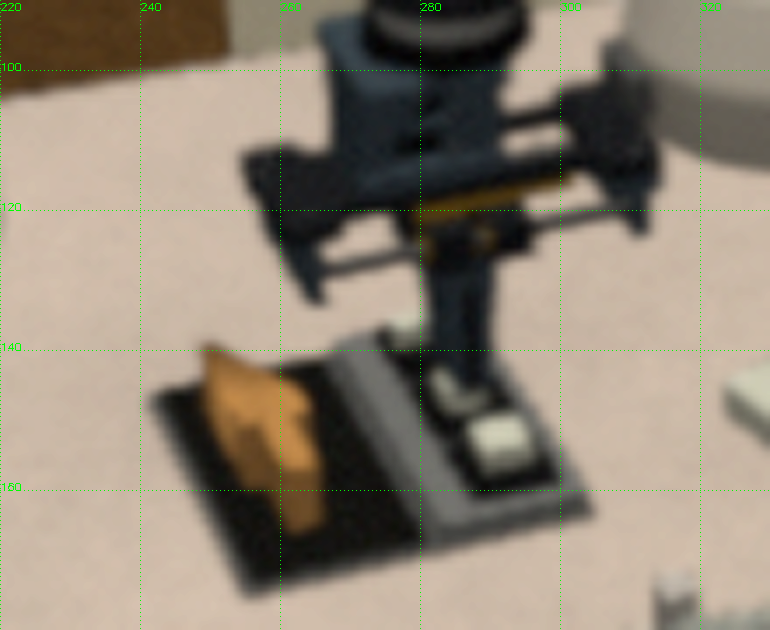

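The tip sits on the round key at about (286,146) with 2.9 N, so it is only partly pressed. Pressing further.

Emit:
arm_command(series=[0, 0, -0.004, 0, 0, 0, 0, 0, -0.004, 0, 0, 0, 0, 0, 0, 0, 0, 0, 0, 0, 0, 0, 0, 0])

```text
time_s: 2.98
ee_pos: [554.3, 343.4, 43.3]
ee_rot: [179.9, -0.1, 92.9]
force: [-1.8, 2.7, 5.5]
gripper_width: 0.4
```

Emit:
arm_command(series=[0, 0, 0.05, 0, 0, 0, 0, 0, 0.04, 0, 0, 0, -0.0025, 0.065, 0, 0, 0, 0, -0.0025, 0.065, 0, 0, 0, 0, 0, 0, 0, 0, 0, 0, 0, 0, -0.04, 0, 0, 0, 0, 0, -0.025, 0, 0, 0, 0, 0, -0.01, 0, 0, 0, 0, 0, -0.008, 0, 0, 0, 0, 0, -0.007, 0, 0, 0, 0, 0, 0, 0, 0, 0, 0, 0, 0, 0, 0, 0])

```text
time_s: 3.98
ee_pos: [551.5, 394.2, 43.4]
ee_rot: [-179.9, 0.0, 92.9]
force: [-2.8, -0.9, 4.5]
gripper_width: 0.5
```

Emit:
arm_command(series=[0, 0, -0.001, 0, 0, 0, 0, 0, 0.05, 0, 0, 0, 0, 0, 0.04, 0, 0, 0, 0.004, -0.088, 0, 0, 0, 0, 0.004, -0.088, 0, 0, 0, 0, 0.003, -0.087, 0, 0, 0, 0, 0, 0, 0, 0, 0, 0, 0, 0, -0.04, 0, 0, 0, 0, 0, -0.025, 0, 0, 0, 0, 0, -0.01, 0, 0, 0, 0, 0, -0.008, 0, 0, 0, 0, 0, -0.007, 0, 0, 0, 0, 0, 0, 0, 0, 0, 0, 0, 0, 0, 0, 0])

```text
time_s: 5.15
ee_pos: [556.2, 289.6, 43.3]
ee_rot: [180.0, 0.1, 92.9]
force: [-2.5, -3.2, 7.3]
gripper_width: 0.3
```

Emit:
arm_command(series=[0, 0, 0.08, 0, 0, 0, 0, 0, 0.08, 0, 0, 0, -0.08, 0.01, 0.03, 0, 0, 0, -0.08, 0.01, 0, 0, 0, 0, -0.08, 0.01, 0, 0, 0, 0, 0, 0, 0, 0, 0, 0, 0, 0, 0, 0, 0, 0, 0, 0, 0, 0, 0, 0], hand=0.5)

```text
time_s: 5.82
ee_pos: [461.1, 302.7, 118.6]
ee_rot: [179.9, -0.1, 92.9]
force: [0.4, -0.4, 0.3]
gripper_width: 45.2
```

```bash
python3 - <<'E'
from h import *
s=env.state();print(s["ee_pos"],s["force"],s["gripper_width"])
f=grab_frame("side");crop(f,220,70,110,110,6,"p2.png")
f=grab_frame("top");crop(f,150,170,90,85,7,"p2t.png")
E
```

```text
[461.06017082 302.65480432 118.57257498] [ 0.43649749 -0.3649846   0.34893292] 45.22315112680605
```

View pics/p2.png

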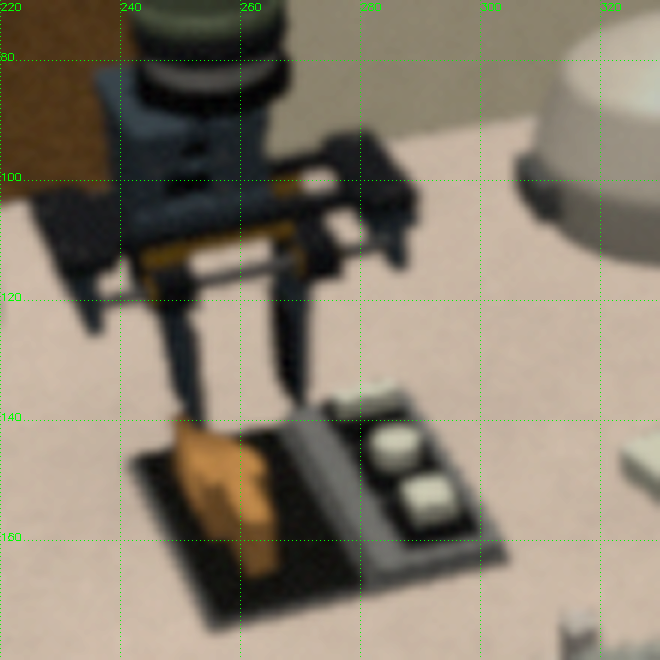

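View pics/p2t.png

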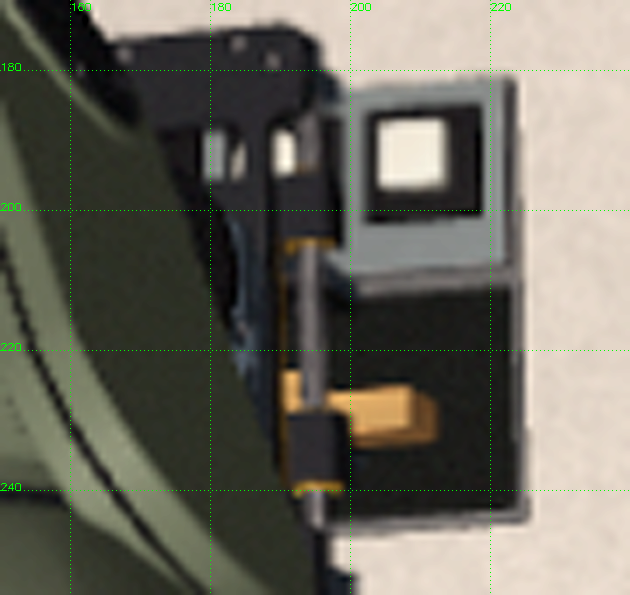

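The wedge hasn't moved and the fingers straddle its handle. Descending.

Emit:
arm_command(series=[-0.003, 0, -0.06, 0, 0, 0, 0, 0, -0.06, 0, 0, 0, 0, 0, -0.06, 0, 0, 0, 0, 0, -0.03, 0, 0, 0, 0, 0, -0.02, 0, 0, 0, 0, 0, 0, 0, 0, 0, 0, 0, 0, 0, 0, 0])

```text
time_s: 6.5
ee_pos: [460.0, 301.9, 26.1]
ee_rot: [180.0, -0.0, 92.8]
force: [-0.3, -0.1, -0.1]
gripper_width: 46.1
```

Emit:
arm_command(series=[0, 0, 0, 0, 0, 0, 0, 0, 0, 0, 0, 0, 0, 0, 0, 0, 0, 0, 0, 0, 0, 0, 0, 0, 0, 0, 0, 0, 0, 0, 0, 0, 0, 0, 0, 0], hand=0, newtons=40)

```text
time_s: 7.0
ee_pos: [459.5, 302.0, 26.7]
ee_rot: [179.9, -0.0, 92.9]
force: [-0.2, 0.5, 2.7]
gripper_width: 15.9
```

Emit:
arm_command(series=[0, 0, 0.1, 0, 0, 0, 0, 0, 0.1, 0, 0, 0, 0.0011, -0.0351, 0, 0, 0, -0.1508, 0.0011, -0.0351, 0, 0, 0, -0.1508, 0.0011, -0.0351, 0, 0, 0, -0.1508, 0.0011, -0.0351, 0, 0, 0, -0.1508, 0.0011, -0.0351, 0, 0, 0, -0.1508, 0.0011, -0.0351, 0, 0, 0, -0.1508, 0.0011, -0.0351, 0, 0, 0, -0.1508, 0.0011, -0.0351, 0, 0, 0, -0.1508, 0.0011, -0.0351, 0, 0, 0, -0.1508, 0.0011, -0.0351, 0, 0, 0, -0.1508, 0.0011, -0.0351, 0, 0, 0, -0.1508, 0.0011, -0.0351, 0, 0, 0, -0.1508, 0.0011, -0.0351, 0, 0, 0, -0.1508, 0.0011, -0.0351, 0, 0, 0, -0.1508, 0, 0, 0, 0, 0, 0, 0, 0, 0, 0, 0, 0])

```text
time_s: 8.5
ee_pos: [465.1, 104.9, 106.1]
ee_rot: [-180.0, 0.0, -2.1]
force: [-0.1, 0.1, -1.2]
gripper_width: 15.7
```

```bash
python3 - <<'E'
from h import *
s=env.state();print(s["ee_pos"],s["ee_rot"],s["force"],s["gripper_width"])
f=grab_frame("side");crop(f,240,110,130,100,6,"p3.png")
f=grab_frame("top");crop(f,220,130,130,100,6,"p3t.png")
E
```

```text
[465.07987967 104.89015446 106.10239566] [-1.79993997e+02  2.65523620e-02 -2.09108502e+00] [-0.10151922  0.06217588 -1.23596167] 15.741243432460896
```

View pics/p3.png

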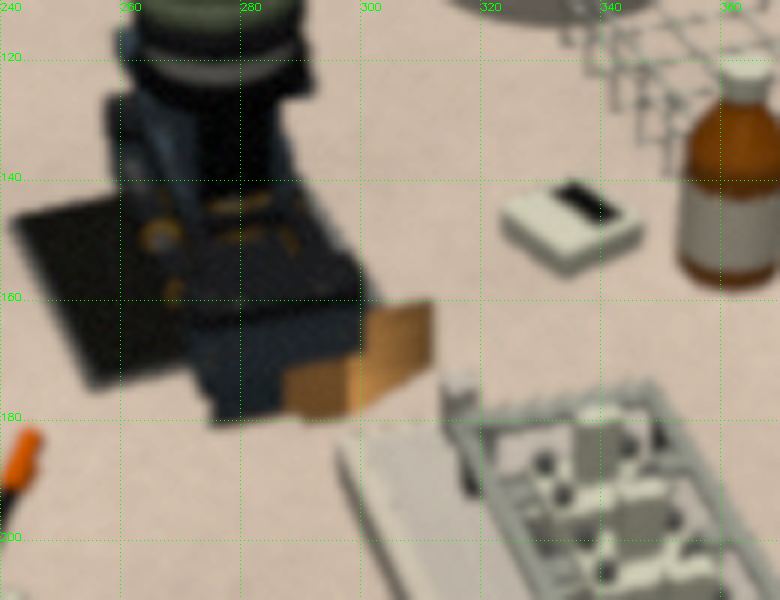

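View pics/p3t.png

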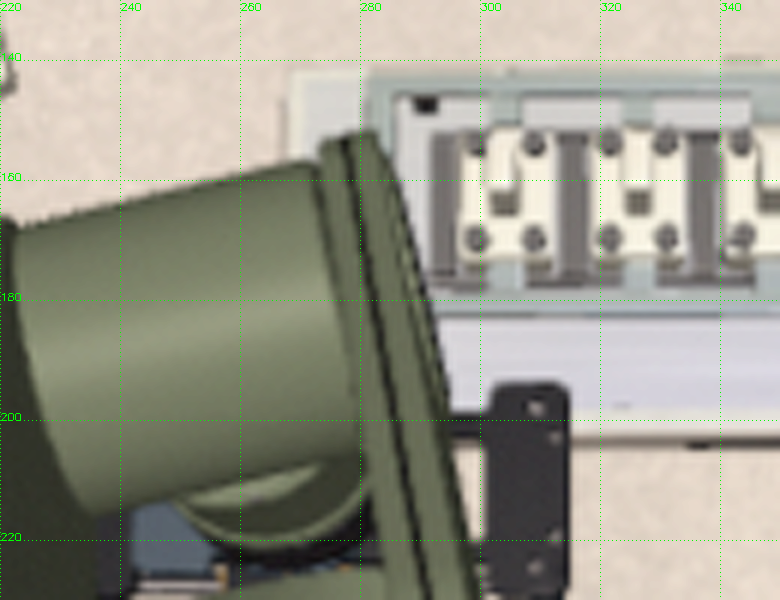

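```bash
cat >> h.py <<'E'
def wedge(tcp,yaw,x,y,z):  # own coords; grip at own x -34, z rel to bottom
    a=np.radians(yaw); c,s=np.cos(a),np.sin(a); x=x+34
    return [tcp[0]+c*x-s*y, tcp[1]+s*x+c*y, tcp[2]-18.4+z]
E
python3 - <<'E'
from h import *
f=grab_frame("side"); s=env.state(); T=s["ee_pos"];Y=s["ee_rot"][2]
for n,p in (("tip top -y",(61,10,36)),("tip top +y",(61,16,36)),("tip bot",(61,10,0)),("shoulder top",(11,-16,36)),("shoulder bot",(11,-16,0)),("rear bot",(-11,-16,0))):
    print(n,proj(f,wedge(T,Y,*p)).round(1))
for n,p in (("post FL",(-48,143.5)),("post FR",(-48,127.5)),("post BL",(-32,143.5))): print(n,proj(f,mix(*p,32)).round(1))
E
```

```text
tip top -y [311.5 160.4]
tip top +y [310.9 159.2]
tip bot [311.5 170.6]
shoulder top [297.1 169. ]
shoulder bot [297.3 179.3]
rear bot [289.7 180.8]
post FL [312.9 172.2]
post FR [314.5 175.4]
post BL [318.  171.2]
```

The wedge in the side view matches the prediction to within about a pixel: tip at (312,160), shoulder at (298,168). Lowering it in front of the gap.

Emit:
arm_command(series=[0, 0, -0.05, 0, 0, 0, 0, 0, -0.05, 0, 0, 0, 0, 0, -0.03, 0, 0, 0, 0, 0, -0.01, 0, 0, 0, 0, 0, 0, 0, 0, 0, 0, 0, 0, 0, 0, 0])

```text
time_s: 9.15
ee_pos: [465.8, 105.7, 50.5]
ee_rot: [-180.0, -0.1, -2.1]
force: [0.2, -0.1, -0.9]
gripper_width: 15.9
```

```bash
python3 - <<'E'
from h import *
s=env.state();print(s["ee_pos"],s["ee_rot"],s["force"],s["gripper_width"])
f=grab_frame("side");crop(f,270,140,75,65,10,"p4.png")
T=s["ee_pos"];Y=s["ee_rot"][2]
for n,p in (("tip top -y",(61,10,36)),("tip bot",(61,10,0)),("shoulder top",(11,-16,36)),("shoulder bot",(11,-16,0)),("rear bot",(-11,-16,0))):
    print(n,proj(f,wedge(T,Y,*p)).round(1))
a=np.radians(-2.13); R=np.array([[np.cos(a),np.sin(a)],[-np.sin(a),np.cos(a)]])
print("TCP in mixer",R@(T[:2]-MO))
E
```

```text
[465.80854129 105.70281731  50.50846348] [-1.79991161e+02 -5.18813269e-02 -2.06625353e+00] [ 0.22391021 -0.08211656 -0.87456628] 15.901580845262837
tip top -y [311.7 176. ]
tip bot [311.7 185.7]
shoulder top [297.6 184.8]
shoulder bot [297.9 194.5]
rear bot [290.5 196. ]
TCP in mixer [-154.17699597  109.7483569 ]
```

View pics/p4.png

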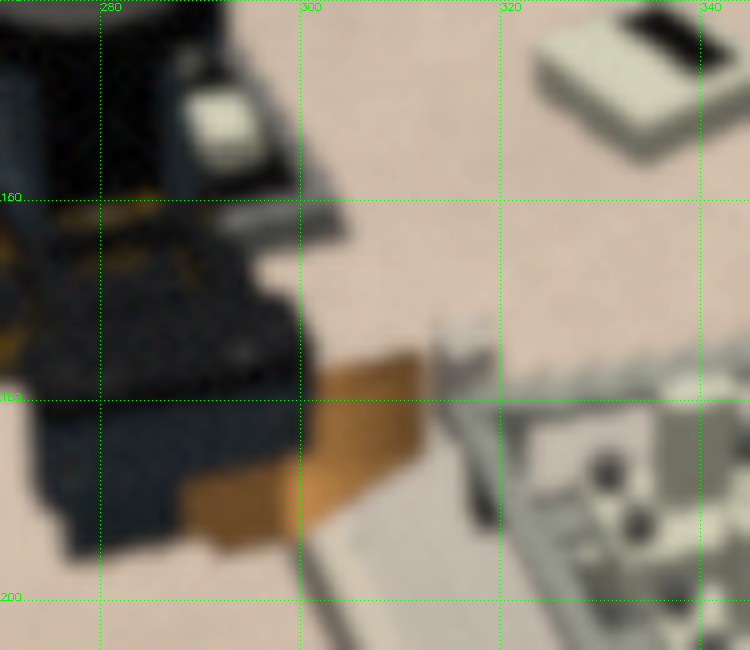

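Emit:
arm_command(series=[0.015, -0.0006, 0, 0, 0, 0, 0.015, -0.0006, 0, 0, 0, 0, 0.015, -0.0006, 0, 0, 0, 0, 0.015, -0.0006, 0, 0, 0, 0, 0, 0, 0, 0, 0, 0])

```text
time_s: 9.62
ee_pos: [491.1, 104.5, 50.3]
ee_rot: [-180.0, -0.1, -2.1]
force: [0.7, 0.9, 0.2]
gripper_width: 15.6
```

Emit:
arm_command(series=[0.012, -0.00045, 0, 0, 0, 0, 0.012, -0.00045, 0, 0, 0, 0, 0.012, -0.00045, 0, 0, 0, 0, 0.012, -0.00045, 0, 0, 0, 0, 0.012, -0.00045, 0, 0, 0, 0, 0, 0, 0, 0, 0, 0])

```text
time_s: 10.12
ee_pos: [514.9, 103.6, 50.1]
ee_rot: [-180.0, -0.1, -2.1]
force: [0.7, 2.0, -2.7]
gripper_width: 15.8
```

Emit:
arm_command(series=[0.012, -0.00045, 0, 0, 0, 0, 0.012, -0.00045, 0, 0, 0, 0, 0.012, -0.00045, 0, 0, 0, 0, 0.012, -0.00045, 0, 0, 0, 0, 0.012, -0.00045, 0, 0, 0, 0, 0.012, -0.00045, 0, 0, 0, 0, 0.006, -0.0002, 0, 0, 0, 0, 0, 0, 0, 0, 0, 0, 0, 0, 0, 0, 0, 0])

```text
time_s: 10.87
ee_pos: [546.0, 102.3, 50.4]
ee_rot: [-180.0, -0.2, -2.1]
force: [2.0, 3.8, -1.8]
gripper_width: 15.9
```

```bash
python3 - <<'E'
from h import *
s=env.state();print(s["ee_pos"],s["ee_rot"],s["force"],s["gripper_width"])
f=grab_frame("side");crop(f,280,140,75,65,10,"p5.png")
a=np.radians(-2.13); R=np.array([[np.cos(a),np.sin(a)],[-np.sin(a),np.cos(a)]])
print("TCP in mixer",R@(s["ee_pos"][:2]-MO))
E
```

```text
[546.04319542 102.31425468  50.44651186] [-179.97961739   -0.18311313   -2.12074072] [ 2.02292906  3.76027361 -1.78289876] 15.895490499952363
TCP in mixer [-73.87183582 109.34421297]
```

View pics/p5.png

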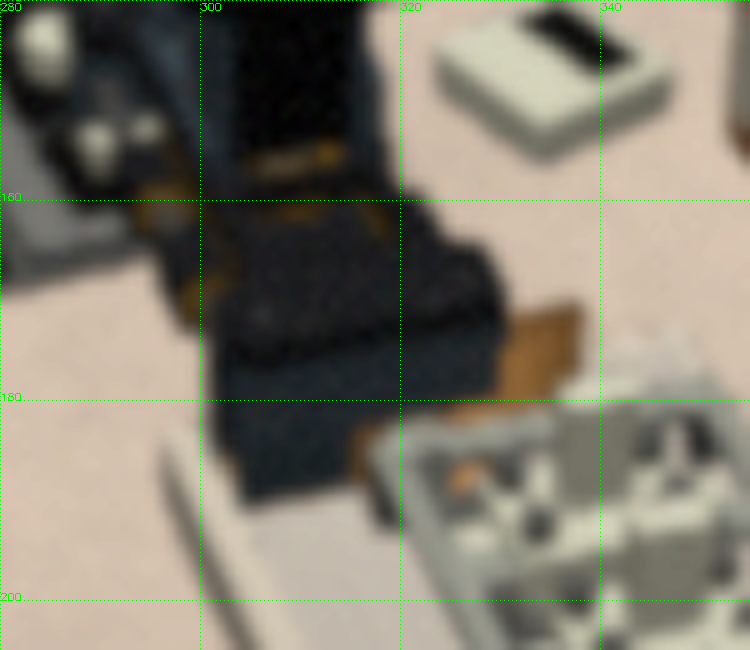

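The catch is held open. I'll settle the wedge towards the post and down onto the deck.

Emit:
arm_command(series=[0, 0.002, -0.002, 0, 0, 0, 0, 0.002, -0.002, 0, 0, 0, 0, 0, 0, 0, 0, 0])

```text
time_s: 11.17
ee_pos: [545.1, 104.0, 48.9]
ee_rot: [-180.0, -0.1, -2.1]
force: [1.9, 3.3, 0.5]
gripper_width: 15.7
```

Emit:
arm_command(series=[0.002, 0.002, -0.001, 0, 0, 0, 0, 0.001, 0, 0, 0, 0, 0, 0, 0, 0, 0, 0])

```text
time_s: 11.42
ee_pos: [545.2, 104.4, 48.8]
ee_rot: [179.9, 0.0, -2.1]
force: [-0.9, -0.3, 5.7]
gripper_width: 15.6
```

Emit:
arm_command(series=[0, 0, 0, 0, 0, 0, 0, 0, 0, 0, 0, 0, 0, 0, 0, 0, 0, 0, 0, 0, 0, 0, 0, 0, 0, 0, 0.06, 0, 0, 0, 0, 0, 0.08, 0, 0, 0, 0, 0, 0.08, 0, 0, 0, -0.05, 0, 0.08, 0, 0, 0, 0, 0, 0, 0, 0, 0, 0, 0, 0, 0, 0, 0], hand=0.42)

```text
time_s: 12.25
ee_pos: [525.6, 105.1, 170.0]
ee_rot: [-180.0, -0.2, -2.1]
force: [0.0, 0.3, -0.1]
gripper_width: 38.3
```

```bash
python3 - <<'E'
from h import *
s=env.state();print(s["ee_pos"],s["ee_rot"],s["force"],s["gripper_width"])
f=grab_frame("side");crop(f,280,150,115,105,6,"p6.png")
f=grab_frame("top");crop(f,260,130,130,80,6,"p6t.png")
E
```

```text
[525.62820585 105.06714903 169.97711994] [-179.96712748   -0.21184419   -2.12103826] [ 0.04357503  0.26082715 -0.09692968] 38.34040431011622
```

View pics/p6.png

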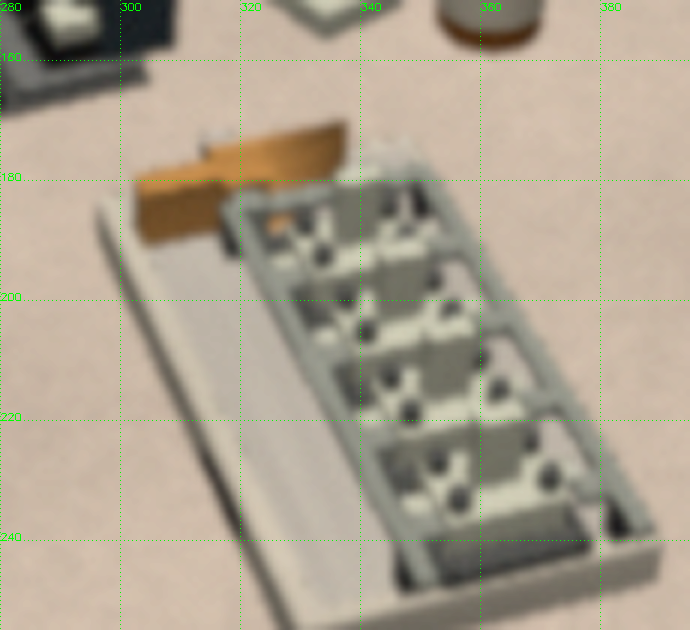

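View pics/p6t.png

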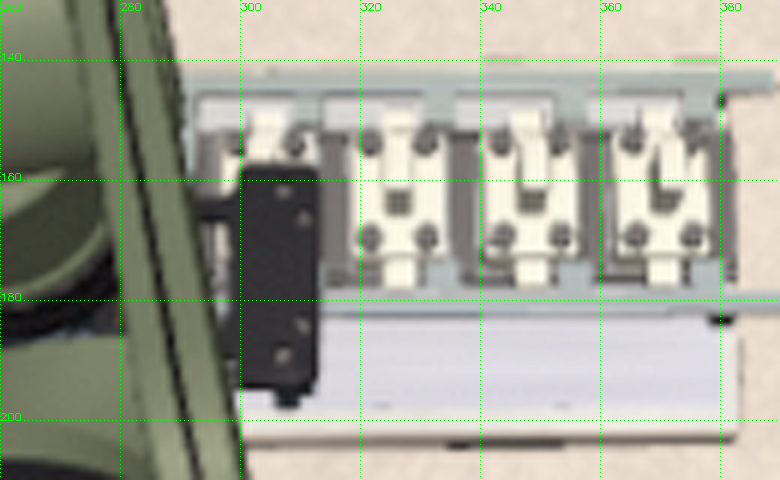

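The wedge holds the catch open with the robot clear, and the teeth sit beside the tabs. I'll wait briefly, then go for carrier 4.

Emit:
arm_command(series=[0, 0, 0, 0, 0, 0, 0, 0, 0, 0, 0, 0, 0, 0, 0, 0, 0, 0, 0, 0, 0, 0, 0, 0, 0.0768, -0.053, 0, 0, 0, 0, 0.0768, -0.053, 0, 0, 0, 0, 0.0768, -0.053, 0, 0, 0, 0, 0, 0, 0, 0, 0, 0, 0, 0, -0.06, 0, 0, 0, 0, 0, -0.06, 0, 0, 0, 0, 0, -0.06, 0, 0, 0, 0, 0, 0, 0, 0, 0, 0, 0, 0, 0, 0, 0])

```text
time_s: 13.43
ee_pos: [616.5, 41.5, 95.0]
ee_rot: [180.0, 0.2, -2.1]
force: [-0.5, -0.5, 0.2]
gripper_width: 38.1
```

```bash
python3 - <<'E'
from h import *
s=env.state();print(s["ee_pos"],s["ee_rot"],s["force"],s["gripper_width"])
f=grab_frame("side");crop(f,280,130,115,125,5,"p7.png")
f=grab_frame("top");crop(f,260,130,130,80,6,"p7t.png")
E
```

```text
[616.47368077  41.51279055  94.96440812] [179.97888102   0.20196859  -2.12483346] [-0.45064368 -0.54030002  0.18876972] 38.13089529770738
```

View pics/p7.png

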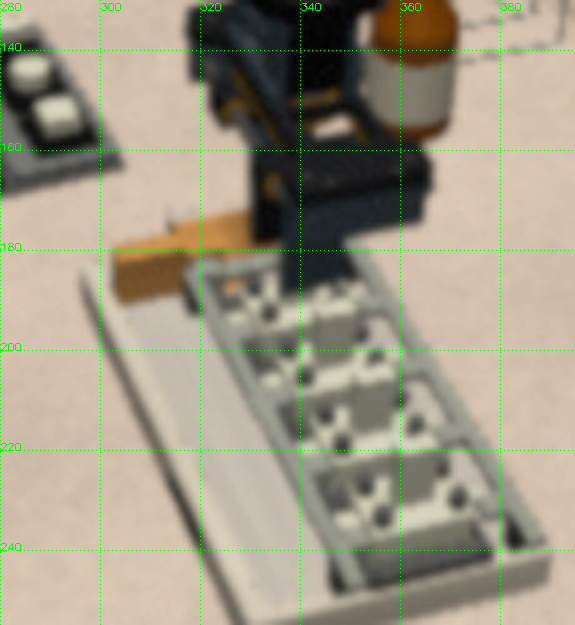

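View pics/p7t.png

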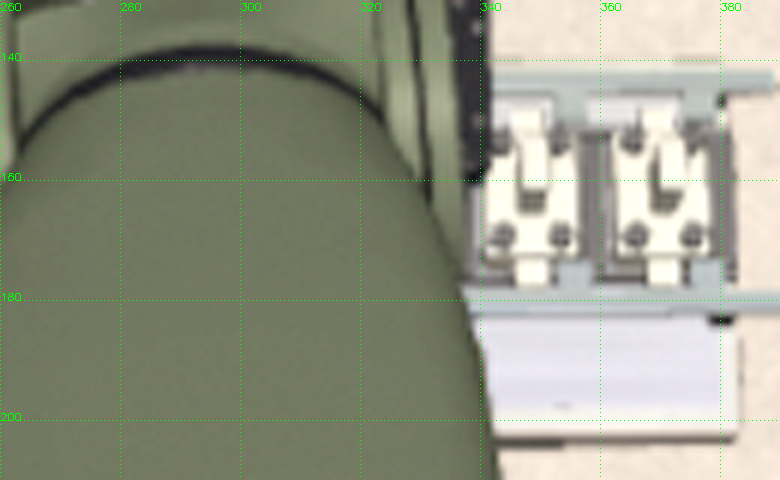

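Emit:
arm_command(series=[0.002, 0, -0.02, 0, 0, 0, 0, 0, -0.015, 0, 0, 0, 0, 0, 0, 0, 0, 0])

```text
time_s: 13.78
ee_pos: [617.7, 41.4, 81.5]
ee_rot: [180.0, 0.1, -2.1]
force: [-0.5, -0.1, 0.0]
gripper_width: 38.3
```

Emit:
arm_command(series=[0, 0, 0, 0, 0, 0, 0, 0, 0, 0, 0, 0, 0, 0, 0, 0, 0, 0, 0, 0, 0, 0, 0, 0, 0, 0, 0, 0, 0, 0], hand=0, newtons=25)

```text
time_s: 14.2
ee_pos: [618.4, 41.4, 82.3]
ee_rot: [-180.0, -0.0, -2.1]
force: [0.5, 0.1, -0.3]
gripper_width: 11.9
```

Emit:
arm_command(series=[0, 0, 0.02, 0, 0, 0, 0, 0, 0.05, 0, 0, 0, 0, 0, 0.08, 0, 0, 0, 0, 0, 0.1, 0, 0, 0, 0, 0, 0, 0, 0, 0])

```text
time_s: 14.62
ee_pos: [622.7, 41.6, 191.0]
ee_rot: [-179.9, -0.9, -2.1]
force: [1.6, 0.1, -0.2]
gripper_width: 12.0
```

```bash
python3 - <<'E'
from h import *
s=env.state();print(s["ee_pos"],s["ee_rot"],s["force"],s["gripper_width"])
f=grab_frame("side");crop(f,280,90,115,165,4,"p8.png")
E
```

```text
[622.69298719  41.60512915 190.95806868] [-179.92789608   -0.89585131   -2.12996904] [ 1.61046749  0.12639443 -0.20739191] 12.015849830456713
```

View pics/p8.png

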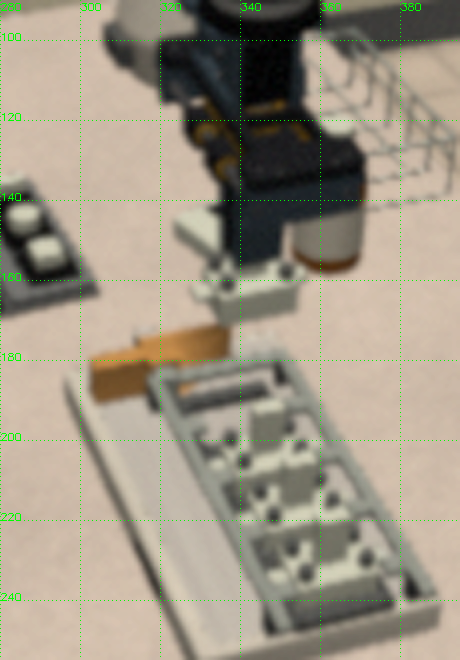

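Emit:
arm_command(series=[-0.015, -0.0977, 0, 0, 0, -0.004, -0.015, -0.0977, 0, 0, 0, -0.004, -0.015, -0.0977, 0, 0, 0, -0.004, -0.015, -0.0977, 0, 0, 0, -0.004, -0.015, -0.0977, 0, 0, 0, -0.004, -0.015, -0.0977, 0, 0, 0, -0.004, -0.015, -0.0977, 0, 0, 0, -0.004, -0.015, -0.0977, 0, 0, 0, -0.004, -0.015, -0.0977, 0, 0, 0, -0.004, -0.015, -0.0977, 0, 0, 0, -0.004, -0.015, -0.0977, 0, 0, 0, -0.004, 0, 0, 0, 0, 0, 0, 0, 0, 0, 0, 0, 0, 0, 0, 0, 0, 0, 0])

```text
time_s: 15.83
ee_pos: [551.7, -387.9, 181.1]
ee_rot: [-179.9, 0.1, -4.1]
force: [0.0, 0.6, -1.5]
gripper_width: 12.0
```

Emit:
arm_command(series=[0, 0, -0.08, 0, 0, 0, 0, 0, -0.08, 0, 0, 0, 0, 0, -0.08, 0, 0, 0, 0, 0, -0.04, 0, 0, 0, 0, 0, -0.02, 0, 0, 0, 0, 0, 0, 0, 0, 0, 0, 0, 0, 0, 0, 0])

```text
time_s: 16.42
ee_pos: [553.1, -387.8, 62.9]
ee_rot: [180.0, -0.0, -4.0]
force: [-0.4, 0.5, -0.6]
gripper_width: 12.1
```

Emit:
arm_command(series=[0, 0, -0.005, 0, 0, 0, 0, 0, -0.005, 0, 0, 0, 0, 0, 0, 0, 0, 0])

```text
time_s: 16.67
ee_pos: [552.7, -388.6, 59.2]
ee_rot: [179.9, -0.1, -4.1]
force: [0.1, 0.2, -1.6]
gripper_width: 11.6
```

Emit:
arm_command(series=[0, 0, -0.004, 0, 0, 0, 0, 0, -0.004, 0, 0, 0, 0, 0, 0, 0, 0, 0])

```text
time_s: 16.92
ee_pos: [552.6, -388.7, 56.2]
ee_rot: [180.0, -0.1, -4.1]
force: [-0.1, 0.9, 4.5]
gripper_width: 12.0
```

Emit:
arm_command(series=[0, 0, 0, 0, 0, 0, 0, 0, 0, 0, 0, 0, 0, 0, 0, 0, 0, 0, 0, 0, 0.06, 0, 0, 0, 0, 0, 0.08, 0, 0, 0, 0, 0, 0.08, 0, 0, 0, 0, 0, 0.08, 0, 0, 0, 0.0158, 0.0936, 0, 0, 0, 0.0044, 0.0158, 0.0936, 0, 0, 0, 0.0044, 0.0158, 0.0936, 0, 0, 0, 0.0044, 0.0158, 0.0936, 0, 0, 0, 0.0044, 0.0158, 0.0936, 0, 0, 0, 0.0044], hand=0.42)

```text
time_s: 17.92
ee_pos: [583.8, -199.7, 174.9]
ee_rot: [180.0, -0.0, -3.1]
force: [-0.5, -0.1, -0.1]
gripper_width: 38.4
```

```bash
python3 - <<'E'
from h import *
s=env.state();print(s["ee_pos"],s["ee_rot"],s["force"],s["gripper_width"])
f=grab_frame("side");crop(f,280,150,140,220,3,"p9.png")
f=grab_frame("top");crop(f,260,130,235,115,3,"p9t.png")
E
```

```text
[ 583.78936077 -199.71023922  174.90805446] [ 1.79996258e+02 -1.61792754e-03 -3.14325046e+00] [-0.52874393 -0.1233878  -0.119993  ] 38.39496623201018
```

View pics/p9.png

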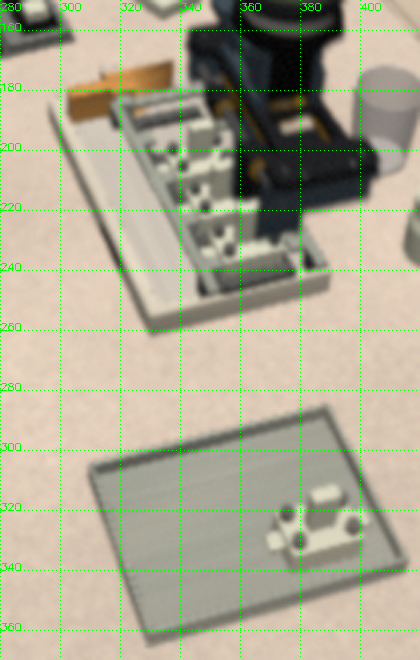

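View pics/p9t.png

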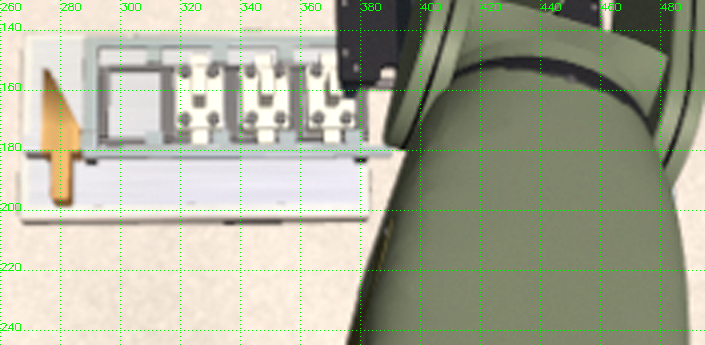

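Carrier 4 stands in its tray slot, and carriers 1-3 and the wedge haven't moved. Next is carrier 3.

Emit:
arm_command(series=[0.0158, 0.0936, 0, 0, 0, 0.0044, 0.0158, 0.0936, 0, 0, 0, 0.0044, 0.0158, 0.0936, 0, 0, 0, 0.0044, 0.0158, 0.0936, 0, 0, 0, 0.0044, 0.0158, 0.0936, 0, 0, 0, 0.0044, 0, 0, 0, 0, 0, 0, 0, 0, 0, 0, 0, 0, 0, 0, -0.08, 0, 0, 0, 0, 0, -0.06, 0, 0, 0, 0, 0, -0.04, 0, 0, 0, 0, 0, 0, 0, 0, 0, 0, 0, 0, 0, 0, 0])

```text
time_s: 19.02
ee_pos: [615.1, -15.7, 102.4]
ee_rot: [180.0, 0.1, -2.2]
force: [-0.3, 0.7, 0.2]
gripper_width: 38.0
```

```bash
python3 - <<'E'
from h import *
s=env.state();print(s["ee_pos"],s["ee_rot"],s["force"],s["gripper_width"])
f=grab_frame("side");crop(f,290,140,115,125,5,"p10.png")
E
```

```text
[615.05475354 -15.72803934 102.36083194] [ 1.79969462e+02  1.06571827e-01 -2.23074178e+00] [-0.34891957  0.6618207   0.17754463] 37.96638496100732
```

View pics/p10.png

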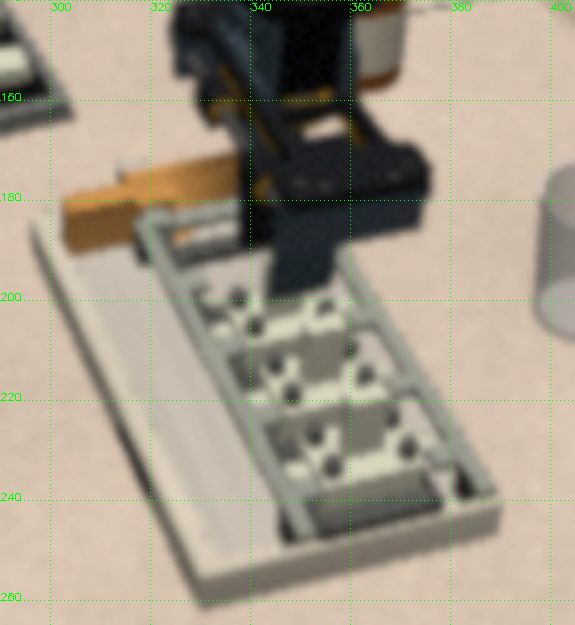

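Emit:
arm_command(series=[0.001, 0.003, -0.03, 0, 0, 0, 0, 0, -0.022, 0, 0, 0, 0, 0, 0, 0, 0, 0, 0, 0, 0, 0, 0, 0])

```text
time_s: 19.4
ee_pos: [616.0, -13.2, 82.6]
ee_rot: [180.0, -0.0, -2.1]
force: [-0.6, -0.7, -0.4]
gripper_width: 38.6
```

Emit:
arm_command(series=[0, 0, 0, 0, 0, 0, 0, 0, 0, 0, 0, 0, 0, 0, 0, 0, 0, 0, 0, 0, 0, 0, 0, 0, 0, 0, 0, 0, 0, 0], hand=0)

```text
time_s: 19.82
ee_pos: [616.0, -12.9, 82.4]
ee_rot: [180.0, -0.0, -2.1]
force: [0.3, -0.1, -0.9]
gripper_width: 11.7
```

Emit:
arm_command(series=[0, 0, 0.02, 0, 0, 0, 0, 0, 0.05, 0, 0, 0, 0, 0, 0.08, 0, 0, 0, 0, 0, 0.1, 0, 0, 0, 0, 0, 0, 0, 0, 0, -0.0385, -0.0924, 0, 0, 0, -0.0044, -0.0385, -0.0924, 0, 0, 0, -0.0044, -0.0385, -0.0924, 0, 0, 0, -0.0044, -0.0385, -0.0924, 0, 0, 0, -0.0044, -0.0385, -0.0924, 0, 0, 0, -0.0044, -0.0385, -0.0924, 0, 0, 0, -0.0044, -0.0385, -0.0924, 0, 0, 0, -0.0044, -0.0385, -0.0924, 0, 0, 0, -0.0044, -0.0385, -0.0924, 0, 0, 0, -0.0044, -0.0385, -0.0924, 0, 0, 0, -0.0044, 0, 0, 0, 0, 0, 0, 0, 0, 0, 0, 0, 0, 0, 0, 0, 0, 0, 0])

```text
time_s: 21.32
ee_pos: [461.9, -382.1, 182.3]
ee_rot: [-180.0, -0.0, -4.1]
force: [0.3, 0.7, -0.4]
gripper_width: 11.4
```

```bash
python3 - <<'E'
from h import *
s=env.state();print(s["ee_pos"],s["ee_rot"],s["force"],s["gripper_width"])
f=grab_frame("side");crop(f,280,150,150,220,3,"p11.png")
E
```

```text
[ 461.883231   -382.11695602  182.31223735] [-1.79964988e+02 -1.45527117e-02 -4.14593433e+00] [ 0.33019822  0.68334728 -0.39179447] 11.43375565844341
```

View pics/p11.png

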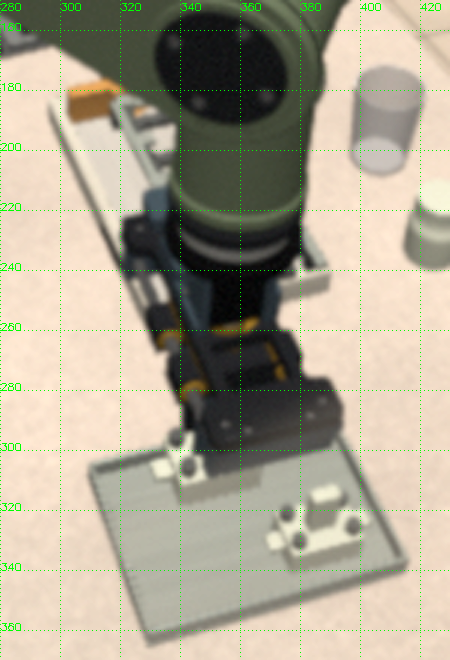

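Emit:
arm_command(series=[0, 0, -0.08, 0, 0, 0, 0, 0, -0.08, 0, 0, 0, 0, 0, -0.08, 0, 0, 0, 0, 0, -0.04, 0, 0, 0, 0, 0, -0.02, 0, 0, 0, 0, 0, -0.01, 0, 0, 0, 0, 0, 0, 0, 0, 0, 0, 0, -0.004, 0, 0, 0, 0, 0, -0.002, 0, 0, 0, 0, 0, 0, 0, 0, 0, 0, 0, 0, 0, 0, 0])

```text
time_s: 22.28
ee_pos: [462.2, -382.8, 56.7]
ee_rot: [179.9, -0.1, -4.1]
force: [0.0, -0.2, -1.2]
gripper_width: 11.6
```

Emit:
arm_command(series=[0, 0, -0.003, 0, 0, 0, 0, 0, 0, 0, 0, 0])

```text
time_s: 22.45
ee_pos: [462.3, -383.0, 56.2]
ee_rot: [179.9, -0.1, -4.1]
force: [-0.4, 0.2, 6.5]
gripper_width: 11.9
```

Emit:
arm_command(series=[0, 0, 0, 0, 0, 0, 0, 0, 0, 0, 0, 0, 0, 0, 0, 0, 0, 0, 0, 0, 0.06, 0, 0, 0, 0, 0, 0.08, 0, 0, 0, 0, 0, 0.08, 0, 0, 0, 0, 0, 0.08, 0, 0, 0, 0.042, 0.0867, 0, 0, 0, 0.0049, 0.042, 0.0867, 0, 0, 0, 0.0049, 0.042, 0.0867, 0, 0, 0, 0.0049, 0.042, 0.0867, 0, 0, 0, 0.0049, 0.042, 0.0867, 0, 0, 0, 0.0049, 0.042, 0.0867, 0, 0, 0, 0.0049, 0.042, 0.0867, 0, 0, 0, 0.0049, 0.042, 0.0867, 0, 0, 0, 0.0049, 0.042, 0.0867, 0, 0, 0, 0.0049, 0, 0, 0, 0, 0, 0, 0, 0, 0, 0, 0, 0], hand=0.42)

```text
time_s: 23.95
ee_pos: [613.5, -68.5, 174.0]
ee_rot: [180.0, 0.0, -1.9]
force: [-1.3, -0.3, -0.3]
gripper_width: 38.4
```

```bash
python3 - <<'E'
from h import *
s=env.state();print(s["ee_pos"],s["ee_rot"],s["force"],s["gripper_width"])
f=grab_frame("side");crop(f,280,150,150,220,3,"p12.png")
f=grab_frame("top");crop(f,260,130,235,115,3,"p12t.png")
E
```

```text
[613.51180486 -68.53661124 174.04909777] [ 1.79985072e+02  4.14551949e-02 -1.91633967e+00] [-1.34339291 -0.30291542 -0.32539035] 38.36153555223272
```

View pics/p12.png

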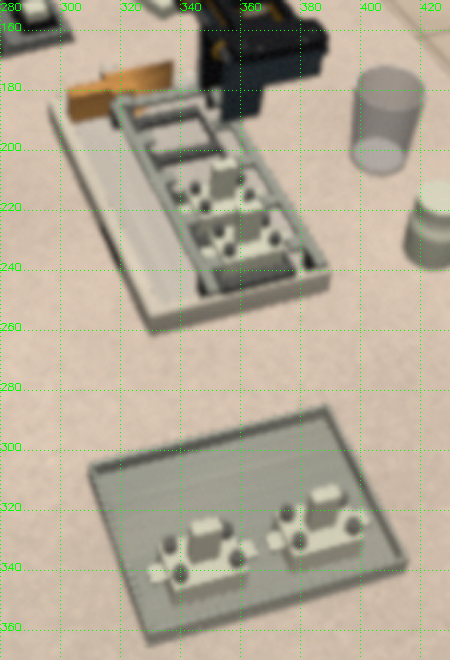

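View pics/p12t.png

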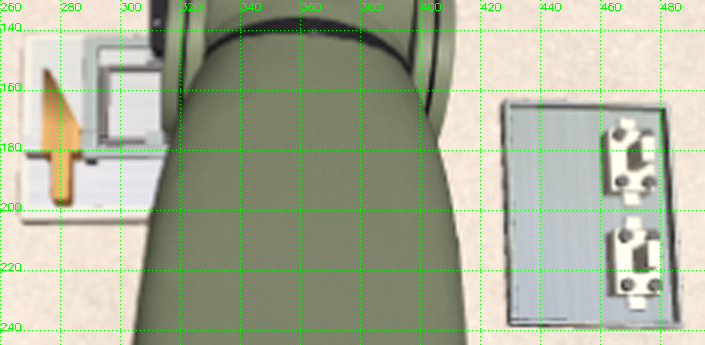

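Both carriers are upright in the tray. Descending on carrier 2.

Emit:
arm_command(series=[0, 0, -0.08, 0, 0, 0, 0, 0, -0.06, 0, 0, 0, 0, 0, -0.04, 0, 0, 0, 0, 0, 0, 0, 0, 0, 0, 0, 0, 0, 0, 0])

```text
time_s: 24.47
ee_pos: [612.2, -71.8, 102.1]
ee_rot: [180.0, 0.1, -2.2]
force: [0.3, 0.8, 0.3]
gripper_width: 38.6
```

```bash
python3 - <<'E'
from h import *
s=env.state();print(s["ee_pos"],s["ee_rot"],s["force"],s["gripper_width"])
f=grab_frame("side");crop(f,290,140,115,125,5,"p13.png")
E
```

```text
[612.23706113 -71.7866779  102.14314787] [ 1.79993176e+02  1.05043187e-01 -2.24281079e+00] [0.29934527 0.77563706 0.28936882] 38.593000778393666
```

View pics/p13.png

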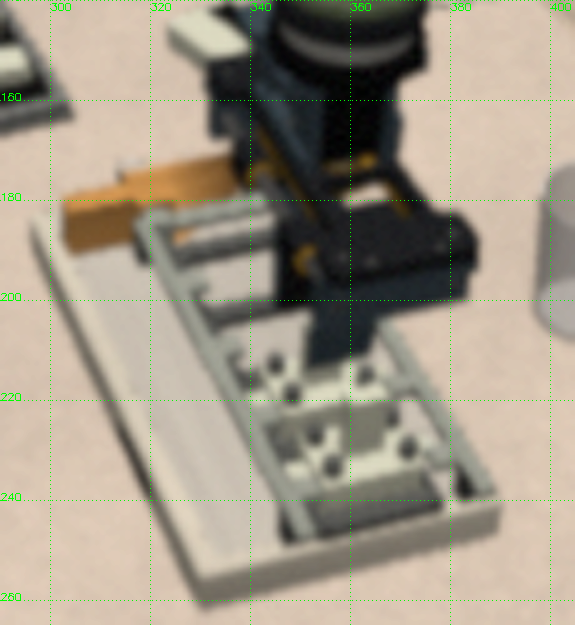

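Emit:
arm_command(series=[0.002, 0.002, -0.03, 0, 0, 0, 0, 0, -0.022, 0, 0, 0, 0, 0, 0, 0, 0, 0, 0, 0, 0, 0, 0, 0])

```text
time_s: 24.85
ee_pos: [613.5, -69.5, 81.3]
ee_rot: [180.0, 0.1, -2.1]
force: [-0.5, 0.8, 0.1]
gripper_width: 38.3
```

Emit:
arm_command(series=[0, 0, 0, 0, 0, 0, 0, 0, 0, 0, 0, 0, 0, 0, 0, 0, 0, 0, 0, 0, 0, 0, 0, 0, 0, 0, 0, 0, 0, 0], hand=0)

```text
time_s: 25.27
ee_pos: [614.0, -69.6, 82.0]
ee_rot: [180.0, -0.0, -2.1]
force: [-0.3, -0.7, 1.2]
gripper_width: 11.7
```

Emit:
arm_command(series=[0, 0, 0.02, 0, 0, 0, 0, 0, 0.05, 0, 0, 0, 0, 0, 0.08, 0, 0, 0, 0, 0, 0.1, 0, 0, 0, 0, 0, 0, 0, 0, 0, -0.0204, -0.0897, 0, 0, 0, -0.0063, -0.0204, -0.0897, 0, 0, 0, -0.0063, -0.0204, -0.0897, 0, 0, 0, -0.0063, -0.0204, -0.0897, 0, 0, 0, -0.0063, -0.0204, -0.0897, 0, 0, 0, -0.0063, -0.0204, -0.0897, 0, 0, 0, -0.0063, -0.0204, -0.0897, 0, 0, 0, -0.0063, 0, 0, 0, 0, 0, 0, 0, 0, 0, 0, 0, 0, 0, 0, 0, 0, 0, 0])

```text
time_s: 26.52
ee_pos: [556.6, -320.3, 181.8]
ee_rot: [-180.0, 0.0, -4.1]
force: [-0.1, 0.2, -1.3]
gripper_width: 11.6
```

```bash
python3 - <<'E'
from h import *
s=env.state();print(s["ee_pos"],s["ee_rot"],s["force"],s["gripper_width"])
f=grab_frame("side");crop(f,280,150,150,220,3,"p14.png")
E
```

```text
[ 556.64379957 -320.30798705  181.78605128] [-1.79953277e+02  7.13680566e-03 -4.14214796e+00] [-0.14896827  0.23767429 -1.28781744] 11.605523365614154
```

View pics/p14.png

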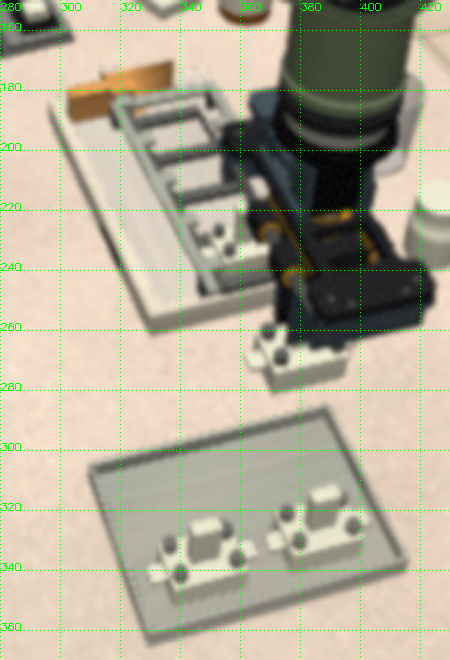

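Emit:
arm_command(series=[0, 0, -0.08, 0, 0, 0, 0, 0, -0.08, 0, 0, 0, 0, 0, -0.08, 0, 0, 0, 0, 0, -0.04, 0, 0, 0, 0, 0, -0.02, 0, 0, 0, 0, 0, -0.01, 0, 0, 0, 0, 0, 0, 0, 0, 0, 0, 0, -0.004, 0, 0, 0, 0, 0, -0.003, 0, 0, 0, 0, 0, 0, 0, 0, 0, 0, 0, 0, 0, 0, 0])

```text
time_s: 27.48
ee_pos: [557.3, -321.0, 56.0]
ee_rot: [180.0, -0.1, -4.1]
force: [0.1, -0.0, 0.3]
gripper_width: 11.8
```

Emit:
arm_command(series=[0, 0, -0.002, 0, 0, 0, 0, 0, 0, 0, 0, 0])

```text
time_s: 27.65
ee_pos: [557.4, -321.1, 56.0]
ee_rot: [179.9, -0.1, -4.1]
force: [-1.2, 1.1, 5.7]
gripper_width: 11.4
```

Emit:
arm_command(series=[0, 0, 0, 0, 0, 0, 0, 0, 0, 0, 0, 0, 0, 0, 0, 0, 0, 0, 0, 0, 0.06, 0, 0, 0, 0, 0, 0.08, 0, 0, 0, 0, 0, 0.08, 0, 0, 0, 0, 0, 0.08, 0, 0, 0, 0.0227, 0.0815, 0, 0, 0, 0.0073, 0.0227, 0.0815, 0, 0, 0, 0.0073, 0.0227, 0.0815, 0, 0, 0, 0.0073, 0.0227, 0.0815, 0, 0, 0, 0.0073, 0.0227, 0.0815, 0, 0, 0, 0.0073, 0.0227, 0.0815, 0, 0, 0, 0.0073, 0, 0, 0, 0, 0, 0, 0, 0, 0, 0, 0, 0], hand=0.42)

```text
time_s: 28.9
ee_pos: [611.5, -123.5, 174.0]
ee_rot: [180.0, 0.0, -2.0]
force: [0.3, 0.1, 0.8]
gripper_width: 38.5
```

```bash
python3 - <<'E'
from h import *
s=env.state();print(s["ee_pos"],s["ee_rot"],s["force"],s["gripper_width"])
f=grab_frame("side");crop(f,280,150,150,220,3,"p15.png")
f=grab_frame("top");crop(f,260,130,235,115,3,"p15t.png")
E
```

```text
[ 611.52292894 -123.4937703   173.99190669] [ 1.79983512e+02  1.92843633e-02 -1.95584137e+00] [0.25515083 0.14576355 0.79008505] 38.53983044088262
```

View pics/p15.png

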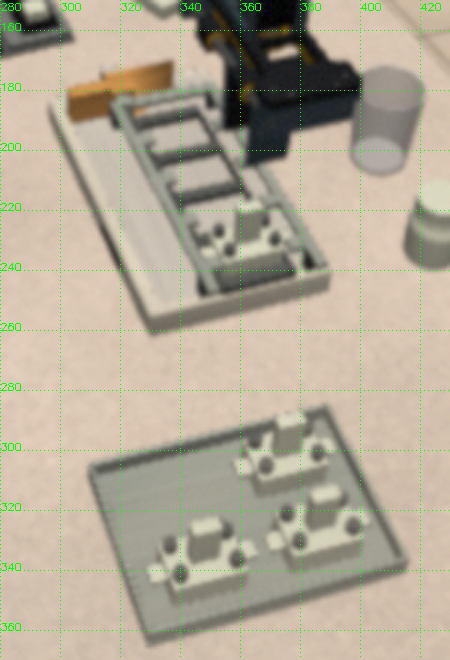

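View pics/p15t.png

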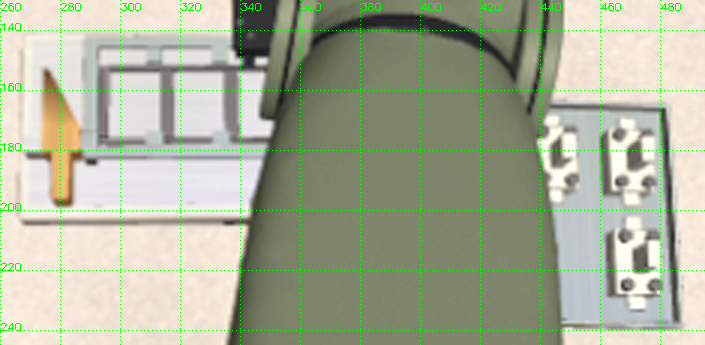

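Three carriers are in the tray. Descending on carrier 1.

Emit:
arm_command(series=[0, 0, -0.08, 0, 0, 0, 0, 0, -0.06, 0, 0, 0, 0, 0, -0.04, 0, 0, 0, 0, 0, 0, 0, 0, 0, 0, 0, 0, 0, 0, 0])

```text
time_s: 29.42
ee_pos: [610.6, -126.4, 101.6]
ee_rot: [-180.0, 0.1, -2.2]
force: [1.0, -0.4, 0.2]
gripper_width: 38.5
```

```bash
python3 - <<'E'
from h import *
s=env.state();print(s["ee_pos"],s["ee_rot"],s["force"],s["gripper_width"])
f=grab_frame("side");crop(f,290,140,115,125,5,"p16.png")
E
```

```text
[ 610.62391495 -126.37539148  101.61196452] [-1.79999851e+02  9.96265524e-02 -2.23832990e+00] [ 1.04688259 -0.35296164  0.19015599] 38.47725155296167
```

View pics/p16.png

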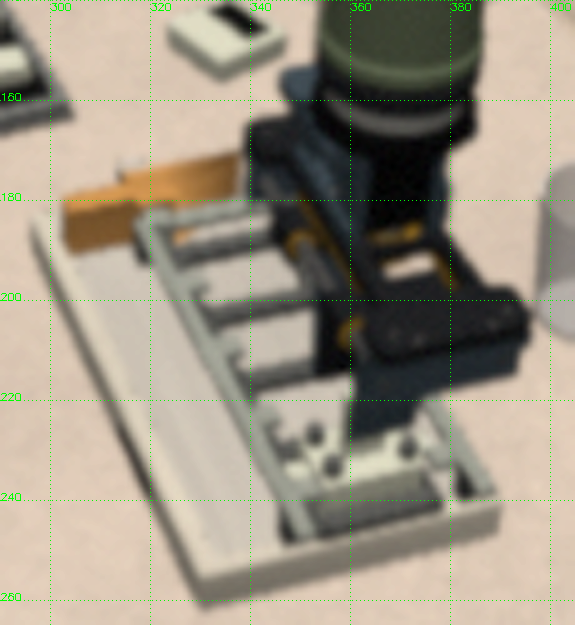

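Emit:
arm_command(series=[0.002, 0.001, -0.03, 0, 0, 0, 0, 0, -0.02, 0, 0, 0, 0, 0, 0, 0, 0, 0, 0, 0, 0, 0, 0, 0])

```text
time_s: 29.8
ee_pos: [611.7, -124.7, 81.7]
ee_rot: [-180.0, 0.1, -2.1]
force: [0.5, -0.3, -0.6]
gripper_width: 38.6
```

Emit:
arm_command(series=[0, 0, 0, 0, 0, 0, 0, 0, 0, 0, 0, 0, 0, 0, 0, 0, 0, 0, 0, 0, 0, 0, 0, 0, 0, 0, 0, 0, 0, 0], hand=0)

```text
time_s: 30.22
ee_pos: [612.1, -124.7, 82.4]
ee_rot: [180.0, -0.0, -2.1]
force: [0.5, 0.4, -0.2]
gripper_width: 11.6
```

Emit:
arm_command(series=[0, 0, 0.02, 0, 0, 0, 0, 0, 0.05, 0, 0, 0, 0, 0, 0.08, 0, 0, 0, 0, 0, 0.1, 0, 0, 0, 0, 0, 0, 0, 0, 0, -0.0604, -0.079, 0, 0, 0, -0.0073, -0.0604, -0.079, 0, 0, 0, -0.0073, -0.0604, -0.079, 0, 0, 0, -0.0073, -0.0604, -0.079, 0, 0, 0, -0.0073, -0.0604, -0.079, 0, 0, 0, -0.0073, -0.0604, -0.079, 0, 0, 0, -0.0073, 0, 0, 0, 0, 0, 0, 0, 0, 0, 0, 0, 0, 0, 0, 0, 0, 0, 0])

```text
time_s: 31.38
ee_pos: [467.3, -314.2, 182.5]
ee_rot: [-180.0, -0.1, -4.2]
force: [0.6, -0.4, -0.5]
gripper_width: 12.1
```

```bash
python3 - <<'E'
from h import *
s=env.state();print(s["ee_pos"],s["ee_rot"],s["force"],s["gripper_width"])
f=grab_frame("side");crop(f,280,150,150,220,3,"p17.png")
E
```

```text
[ 467.30691452 -314.16951395  182.53522527] [-1.79986701e+02 -5.04048890e-02 -4.15371609e+00] [ 0.60268529 -0.3544203  -0.5292184 ] 12.102277177259097
```

View pics/p17.png

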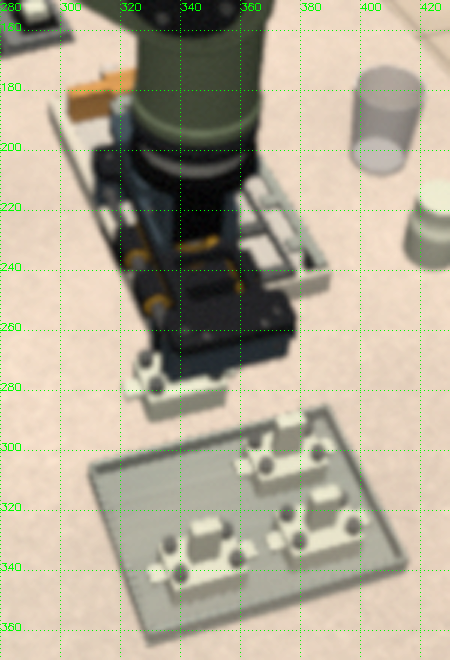

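Emit:
arm_command(series=[0, 0, -0.08, 0, 0, 0, 0, 0, -0.08, 0, 0, 0, 0, 0, -0.08, 0, 0, 0, 0, 0, -0.04, 0, 0, 0, 0, 0, -0.02, 0, 0, 0, 0, 0, -0.01, 0, 0, 0, 0, 0, 0, 0, 0, 0, 0, 0, -0.004, 0, 0, 0, 0, 0, -0.003, 0, 0, 0, 0, 0, 0, 0, 0, 0, 0, 0, 0, 0, 0, 0])

```text
time_s: 32.35
ee_pos: [467.5, -314.6, 56.2]
ee_rot: [179.9, -0.1, -4.1]
force: [1.7, 0.6, 0.2]
gripper_width: 11.6
```

Emit:
arm_command(series=[0, 0, -0.002, 0, 0, 0, 0, 0, 0, 0, 0, 0])

```text
time_s: 32.52
ee_pos: [467.6, -314.7, 56.2]
ee_rot: [179.9, -0.1, -4.1]
force: [-0.7, 0.6, 6.4]
gripper_width: 11.7
```

Emit:
arm_command(series=[0, 0, 0, 0, 0, 0, 0, 0, 0, 0, 0, 0, 0, 0, 0, 0, 0, 0, 0, 0, 0.06, 0, 0, 0, 0, 0, 0.08, 0, 0, 0, 0, 0, 0.08, 0, 0, 0, 0, 0, 0.08, 0, 0, 0, 0.0177, 0.0952, 0, 0, 0, 0.004, 0.0177, 0.0952, 0, 0, 0, 0.004, 0.0177, 0.0952, 0, 0, 0, 0.004, 0.0177, 0.0952, 0, 0, 0, 0.004, 0.0177, 0.0952, 0, 0, 0, 0.004, 0.0177, 0.0952, 0, 0, 0, 0.004, 0.0177, 0.0952, 0, 0, 0, 0.004, 0.0177, 0.0952, 0, 0, 0, 0.004, 0.0177, 0.0952, 0, 0, 0, 0.004, 0.0177, 0.0952, 0, 0, 0, 0.004, 0.0177, 0.0952, 0, 0, 0, 0.004, 0, 0, 0, 0, 0, 0, 0, 0, 0, 0, 0, 0], hand=0.42)

```text
time_s: 34.18
ee_pos: [544.9, 106.3, 174.2]
ee_rot: [180.0, 0.0, -1.9]
force: [0.1, -0.0, -0.6]
gripper_width: 38.2
```

```bash
python3 - <<'E'
from h import *
s=env.state();print(s["ee_pos"],s["ee_rot"],s["force"],s["gripper_width"])
f=grab_frame("side");crop(f,280,150,150,220,3,"p18.png")
f=grab_frame("top");crop(f,260,130,235,115,3,"p18t.png")
E
```

```text
[544.92602467 106.2593965  174.19237517] [ 1.79975913e+02  2.70730574e-02 -1.91651394e+00] [ 0.09567646 -0.00553554 -0.6109547 ] 38.22199324375327
```

View pics/p18.png

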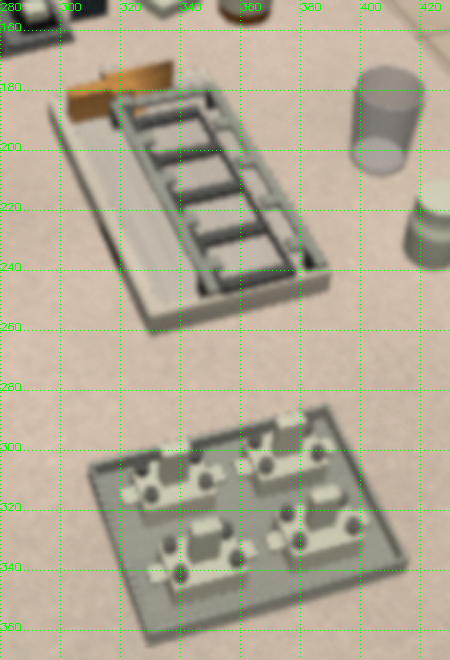

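View pics/p18t.png

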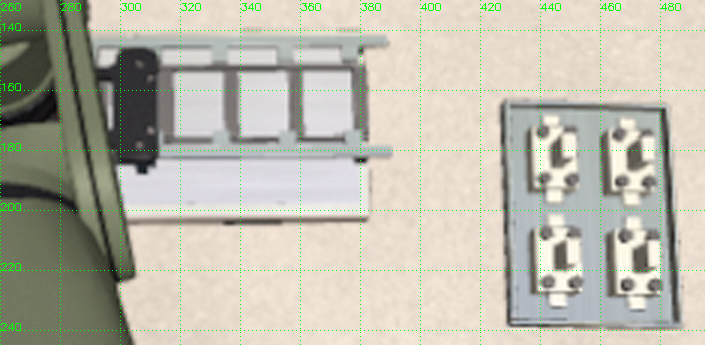

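All four carriers stand upright in the tray and the wedge is unmoved. Descending on its handle.

Emit:
arm_command(series=[0, 0, -0.08, 0, 0, 0, 0, 0, -0.08, 0, 0, 0, 0, 0, -0.06, 0, 0, 0, 0, 0, -0.04, 0, 0, 0, 0, 0, 0, 0, 0, 0, 0, 0, -0.03, 0, 0, 0, 0, 0, -0.015, 0, 0, 0, 0, 0, -0.005, 0, 0, 0, 0, 0, 0, 0, 0, 0, 0, 0, 0, 0, 0, 0])

```text
time_s: 35.12
ee_pos: [545.5, 104.3, 51.4]
ee_rot: [-180.0, -0.1, -2.2]
force: [0.5, 0.7, 0.3]
gripper_width: 38.1
```

Emit:
arm_command(series=[0, 0, 0, 0, 0, 0, 0, 0, 0, 0, 0, 0, 0, 0, 0, 0, 0, 0, 0, 0, 0, 0, 0, 0, 0, 0, 0, 0, 0, 0], hand=0, newtons=40)

```text
time_s: 35.53
ee_pos: [545.1, 104.7, 50.9]
ee_rot: [-180.0, -0.0, -2.1]
force: [-0.9, 0.8, 1.8]
gripper_width: 16.1
```

Emit:
arm_command(series=[0, 0, 0.002, 0, 0, 0, -0.015, 0.0005, 0, 0, 0, 0, -0.025, 0.0009, 0, 0, 0, 0, -0.025, 0.0009, 0, 0, 0, 0, -0.025, 0.0009, 0, 0, 0, 0, -0.025, 0.0009, 0, 0, 0, 0, -0.025, 0.0009, 0, 0, 0, 0, -0.03, 0.001, 0, 0, 0, 0, -0.05, 0.0009, 0, 0, 0, 0, 0, 0, 0, 0, 0, 0])

```text
time_s: 36.37
ee_pos: [451.8, 106.8, 51.2]
ee_rot: [179.9, 0.3, -2.1]
force: [-1.3, -0.7, 1.0]
gripper_width: 15.8
```

```bash
python3 - <<'E'
from h import *
s=env.state();print(s["ee_pos"],s["ee_rot"],s["force"],s["gripper_width"])
f=grab_frame("side");crop(f,240,110,150,150,5,"p19.png")
E
```

```text
[451.82811148 106.78665974  51.15223274] [179.91459416   0.32115707  -2.09242332] [-1.333643   -0.73893328  0.95214158] 15.800167693828714
```

View pics/p19.png

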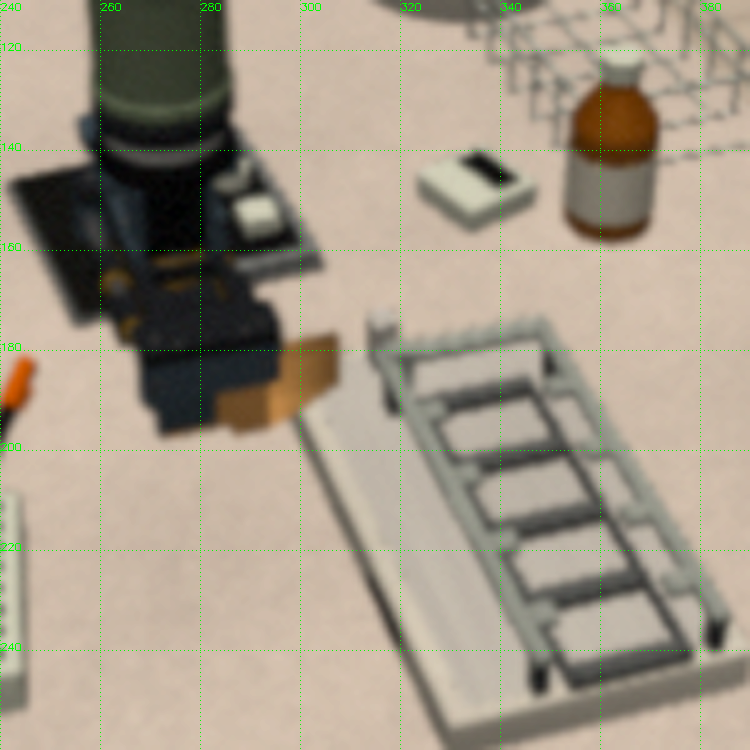

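The wedge is out and the catch has sprung shut. Carrying the wedge back to the mat.

Emit:
arm_command(series=[0, 0, 0.1, 0, 0, 0, 0, 0, 0.1, 0, 0, 0, 0.0005, 0.0348, 0, 0, 0, 0.1508, 0.0005, 0.0348, 0, 0, 0, 0.1508, 0.0005, 0.0348, 0, 0, 0, 0.1508, 0.0005, 0.0348, 0, 0, 0, 0.1508, 0.0005, 0.0348, 0, 0, 0, 0.1508, 0.0005, 0.0348, 0, 0, 0, 0.1508, 0.0005, 0.0348, 0, 0, 0, 0.1508, 0.0005, 0.0348, 0, 0, 0, 0.1508, 0.0005, 0.0348, 0, 0, 0, 0.1508, 0.0005, 0.0348, 0, 0, 0, 0.1508, 0.0005, 0.0348, 0, 0, 0, 0.1508, 0.0005, 0.0348, 0, 0, 0, 0.1508, 0.0005, 0.0348, 0, 0, 0, 0.1508, 0.0005, 0.0348, 0, 0, 0, 0.1508, 0, 0, 0, 0, 0, 0, 0, 0, 0, 0, 0, 0, 0, 0, 0, 0, 0, 0])

```text
time_s: 38.0
ee_pos: [459.7, 301.5, 131.1]
ee_rot: [-180.0, 0.1, 92.7]
force: [0.1, -0.5, -1.1]
gripper_width: 16.0
```

```bash
python3 - <<'E'
from h import *
s=env.state();print(s["ee_pos"],s["ee_rot"],s["force"],s["gripper_width"])
f=grab_frame("side");crop(f,220,80,110,110,6,"p20.png")
E
```

```text
[459.71152834 301.49713339 131.13343366] [-1.79974882e+02  5.17639433e-02  9.27349095e+01] [ 0.06171129 -0.4625962  -1.07176558] 15.998848117529558
```

View pics/p20.png

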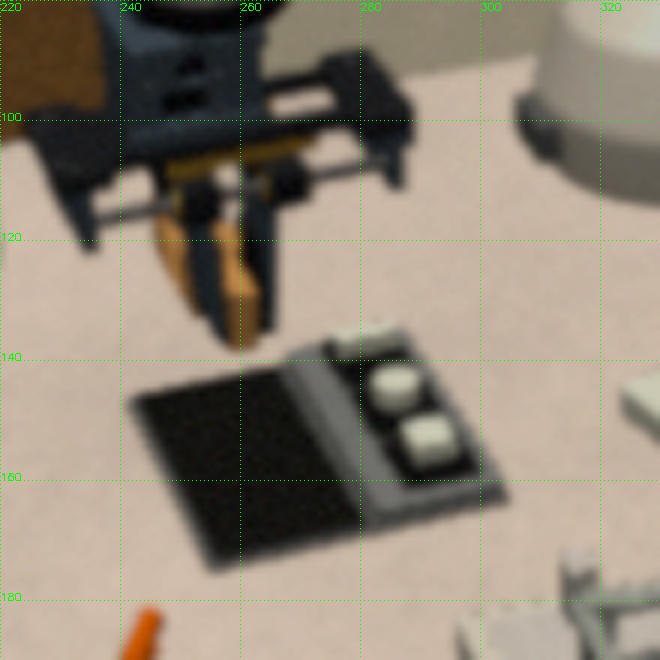

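Emit:
arm_command(series=[0, 0, -0.08, 0, 0, 0, 0, 0, -0.08, 0, 0, 0, 0, 0, -0.05, 0, 0, 0, 0, 0, -0.03, 0, 0, 0, 0, 0, 0, 0, 0, 0, 0, 0, -0.006, 0, 0, 0, 0, 0, -0.004, 0, 0, 0, 0, 0, -0.002, 0, 0, 0, 0, 0, 0, 0, 0, 0, 0, 0, 0, 0, 0, 0])

```text
time_s: 38.88
ee_pos: [460.2, 302.4, 31.4]
ee_rot: [179.9, -0.0, 92.9]
force: [-0.1, -0.1, -0.9]
gripper_width: 15.9
```

Emit:
arm_command(series=[0, 0, -0.003, 0, 0, 0, 0, 0, -0.003, 0, 0, 0, 0, 0, 0, 0, 0, 0])

```text
time_s: 39.13
ee_pos: [460.0, 302.4, 28.9]
ee_rot: [179.9, -0.0, 92.9]
force: [-0.2, -0.2, 5.0]
gripper_width: 15.6
```

Contact on the mat at the expected height. Releasing and retreating.

Emit:
arm_command(series=[0, 0, 0, 0, 0, 0, 0, 0, 0, 0, 0, 0, 0, 0, 0, 0, 0, 0, 0, 0, 0, 0, 0, 0, 0, 0, 0.03, 0, 0, 0, 0, 0, 0.06, 0, 0, 0, 0, 0, 0.1, 0, 0, 0, 0, 0, 0.1, 0, 0, 0, 0, 0, 0.1, 0, 0, 0, -0.1, 0, 0, 0, 0, 0, -0.1, 0, 0, 0, 0, 0, -0.1, 0, 0, 0, 0, 0, 0, 0, 0, 0, 0, 0, 0, 0, 0, 0, 0, 0], hand=0.42)

```text
time_s: 40.3
ee_pos: [338.3, 302.0, 184.4]
ee_rot: [180.0, -0.0, 93.0]
force: [1.3, -0.1, 1.0]
gripper_width: 38.0
```

```bash
python3 - <<'E'
from h import *
s=env.state();print(s["ee_pos"],s["ee_rot"],s["force"],s["gripper_width"])
f=grab_frame("side");cv2.imwrite("pics/fs.png",np.clip(f["frame"][:,:,::-1]*1.6,0,255).astype(np.uint8))
f=grab_frame("top");cv2.imwrite("pics/ft.png",np.clip(f["frame"][:,:,::-1]*1.6,0,255).astype(np.uint8))
E
```

```text
[338.27729642 302.02066332 184.44422556] [ 1.79969141e+02 -9.54328396e-03  9.30087941e+01] [ 1.30523676 -0.1250802   1.00737394] 38.00665772833549
```

View pics/fs.png

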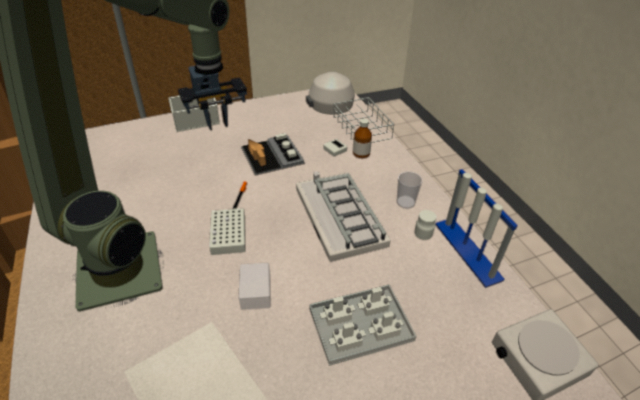

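View pics/ft.png

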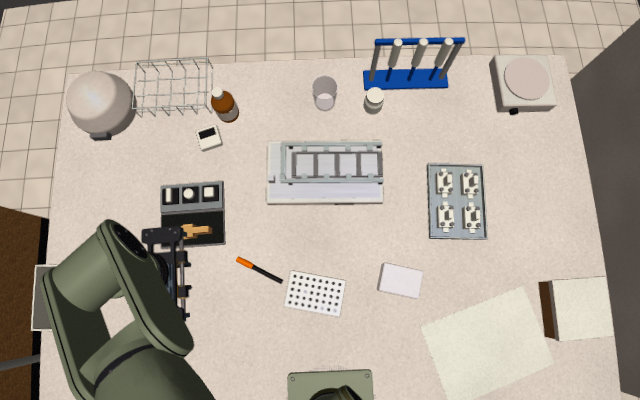

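```bash
python3 - <<'E'
from h import *
f=grab_frame("side"); a=cv2.imread("pics/side0.png")[:,:,::-1].astype(int); b=f["frame"].astype(int)
def wm(g): 
    m=(g[...,0]-g[...,2]>35)&(g[...,0]>80); m[:130]=0;m[172:]=0;m[:,:242]=0;m[:,278:]=0
    y,x=np.nonzero(m); return len(x),x.mean().round(1),y.mean().round(1),x.min(),x.max(),y.min(),y.max()
print(wm(a),wm(b))
tray=np.array([509.5,-351.5]); an=np.radians(-4.1); R=np.array([[np.cos(an),np.sin(an)],[-np.sin(an),np.cos(an)]])
for p in ((556.8,-320.8),(552.6,-388.7),(467.5,-314.7),(462.3,-383)): print((R@(np.array(p)-tray)).round(1))
crop(f,235,125,75,55,10,"wf.png")
E
```

```text
(138, np.float64(256.9), np.float64(148.1), np.int64(249), np.int64(264), np.int64(141), np.int64(156)) (137, np.float64(256.2), np.float64(148.0), np.int64(249), np.int64(263), np.int64(141), np.int64(156))
[45. 34.]
[ 45.6 -34. ]
[-44.5  33.7]
[-44.8 -34.8]
```

View pics/wf.png

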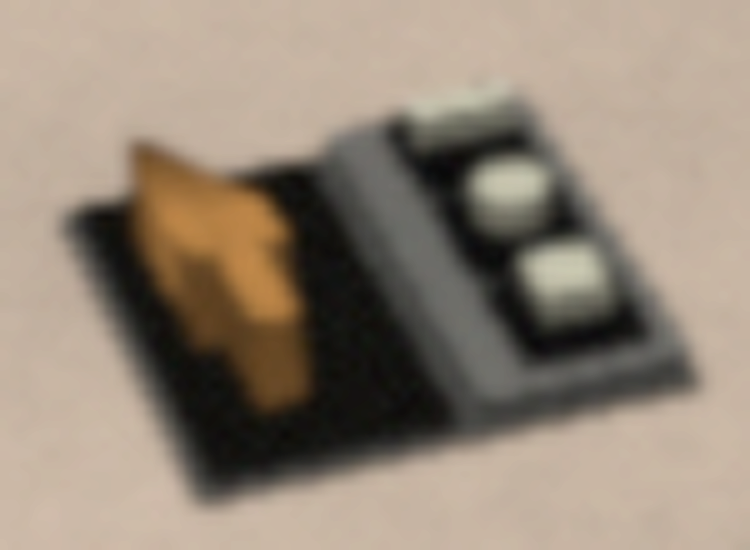

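Emit:
arm_command(series=[0, 0, 0, 0, 0, 0, 0, 0, 0, 0, 0, 0, 0, 0, 0, 0, 0, 0, 0, 0, 0, 0, 0, 0, 0, 0, 0, 0, 0, 0, 0, 0, 0, 0, 0, 0])

```text
time_s: 40.95
ee_pos: [339.9, 302.2, 184.1]
ee_rot: [-180.0, 0.0, 92.9]
force: [0.6, -0.5, 0.0]
gripper_width: 38.7
```

```bash
python3 - <<'E'
from h import *
a=cv2.imread("pics/fs.png").astype(int); f=grab_frame("side"); b=np.clip(f["frame"][:,:,::-1]*1.6,0,255).astype(int)
d=np.abs(a-b).max(2)[130:]; print((d>60).sum(), env.state()["force"])
print(env.job_done())
E
```

```text
0 [ 0.08597967 -0.11741599  0.0132957 ]
the job is handed in; nothing more can be done
None
```

The whole task is done and handed in at about 41 s; the hand-in gives no verdict, so the results below are my own checks.

- **Keys:** I pressed round, bar and square one at a time. Each went down about 5.5 mm by tool height, with 4.5 to 7 N on the finger.
- **Catch and wedge:** the wedge held the catch open on its own while the robot was clear. After I pulled the wedge out, the side view showed the catch sprung shut.
- **Carriers:** all four were present and now stand upright in the tray. By tool position at release they sit at about ±45 mm and ±34 mm from its centre, well inside the limits.
- **Wedge on the mat:** it is back flat on the mat, within about 1 pixel (2–3 mm) of where it first lay.
- **Rest of the bench:** nothing else on the bench looked moved in the final pictures. A last side view about half a second later showed no change, and the arm was clear with no contact force.

**Disagreements:** the two cameras put the carriers about 4 mm apart in y. I put this down to the side view showing the sides of the tube caps, and used the top view. Lengths near the middle of the top view also came out about 1% short. Every grasp still landed. No check failed, and I saw nothing knocked aside.

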